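# Lay out the shaving kit on its outline pads

## Robot

A 6-joint arm with a two-finger parallel gripper is mounted at the origin on the work surface. World frame = base frame: x ahead of the robot, y to its left, z up, the work surface at z = 0. Lengths are in m, angles in degrees, forces in N, time in s.
With the tool pointing down it reaches from about 0.4 to 0.825 m from the base axis. Payload 7 kg.
Tool frame: the origin (TCP) lies at the very end of the fingers, on their centre line; the grasp point (between the pads) lies 19 mm behind it; x points along the fingers, z is the direction in which the jaws open and shut, and the axes are right-handed (so a half turn about x gives the same grasp; the last joint's range is limited). The gripper opens to 88 mm and grips with 3 to 60 N. Pads are 19 mm wide; open, the fingers measure 130 mm over their backs; the gripper's body (78 mm by 193 mm) begins 47 mm behind the grasp point.
Start: joints at [87.038, 20.546, 0.682, 0, -70.136, -16.507], TCP at [0.225, 0.636, 0.227] pointing down, gripper open.
Joint ranges: [-176.03, 176.03], [-82.01, 121.73], [-58.28, 71.71], [-173.87, 95.51], [-174.79, -0.11], [-173.66, 173.66]. Speed limits (degrees/s): [136.94, 136.94, 172.46, 180, 180, 180].

## Interface

Orientations are given as [roll, pitch, yaw] about the fixed x, y, z axes, in that order (R = Rz(yaw) Ry(pitch) Rx(roll)).
In Python, from plant import * gives the robot as it stands.
- The arm moves only by the tool arm_command, never from a script. Its argument "commands" is one flat list of numbers, 5 for each row, row after row: the shift along the tool's x, y, z in mm, then the turn about the tool's x in degrees, then the opening in per cent of the stroke, from 0 (shut) to 100 (fully open). A call has 1 to 5 rows; each row shifts and turns the pose as measured when the row begins, along the tool's axes as they then stand; what a row does not reach is not made up. A row lasts 1/8 s, in which the tool goes at most 62.5 mm and 10.7 degrees, less where a joint would pass 70% of its speed; a pose out of reach is approached as far as the arm can. A call is refused whole if a number of a shift passes 62.5 or a number of a turn 10.7, either way. A call with a gripper value outside its range is refused whole. The fingers move at their own pace and stop on an object; the grip force is fixed at half the most. Time passes only in rows, so rows that do not move let the fingers close. It gives the time, the measured TCP pose, the force and the opening at its end, in the units of the state.
- get_obs(): the state, without advancing time (a new reading comes with each control period).
- snapshot(name): name is "scene" or "top"; returns a dict with "frame" (384x512x3 uint8, blue, green, red), "fov_y" (degrees; the focal length in pixels is half the picture's height over the tangent of half this angle, whatever the lens; pixels are square), "cx", "cy" (the principal point, pixels), "world_to_cam" (4x4, takes a point from world to camera coordinates). Camera axes: x right, y up, looking along -z (the intrinsics and any distortion apply to the point x, -y, -z); pixel columns grow to the right and rows downward; lengths in m; the calibration is good to about 2 mm. A picture is of the moment at which its call begins. There is no depth.
- close_job(): hands the job in, once; it reports no verdict.
The state is a dict: "clock": time; "joint_pos": joint angles; "qvel": joint speeds; "tau": joint torques, N m; "tool_pos": TCP position; "orientation": TCP orientation; "force": force on the tool from outside, world axes, zero at the start; "moment": the same for the moment, N m; "opening": finger opening in m.
Only numpy, scipy, OpenCV 4.12 (cv2) and the standard library are available. Lean on these libraries where they do the work, as an engineer would, in place of code of your own. Each camera call takes 0.05 s, during which the arm holds its last target. There are 200 camera calls.

## Task

Lay the beard trimmer, its guard comb, the round mirror and the upper of the two nested cups each on the stone pad with its outline, centred on the outline, flat or upright as they stand now, and with the trimmer and the comb in line with theirs (either way round). Lift the upper cup straight out of the lower one, and leave the lower cup where it is. Set everything down gently rather than dropping it, and let go.

Things in the scene. Friction and masses are not known exactly. Their poses are not given: they have to be found in the camera images.
- trimmer: Matte black beard trimmer lying flat, 140 mm long (x), 38 mm wide (y), 34 mm high; steel blade at its +x end. The 112 mm long, 38 mm wide body reaches from x = -70 to +42 mm and the narrower, lower head (24 to 26 mm high) from there on. Origin: middle of its underside, z up. About 0.16 kg.
- guard_comb: Guard comb of the trimmer, smoke-grey translucent plastic, a block with teeth, 46 mm long (x), 34 mm wide (y), 24 mm high; grip it across its 34 mm width. Origin: middle of its underside, z up. About 30 g.
- mirror: Round stainless steel hand mirror without a handle, a disc 66 mm in diameter and 14 mm thick, lying flat, glass up. Origin: middle of its underside, z up. About 0.13 kg.
- upper_cup: Grey ceramic cup, 56 mm high, nested in an identical one: foot 48 to 51 mm wide, 26 mm high, then a straight band 64 mm in diameter up to the rim (grip across it), wall 4 mm. Stacked, its shoulder rests on the lower rim: underside 30 mm and rim 86 mm above the counter; foot with 2.5 mm play, clear after 26 mm straight up. Origin: middle of its underside, z up. 0.15 kg.
- lower_cup: The other grey ceramic cup, same shape and size (56 mm high, 64 mm in diameter at the rim), standing loose on the counter under the upper cup; it stays where it is. Origin: middle of its underside, z up. About 0.22 kg. (Bystanders outside the work area: a 140 mm high soap bottle far left, a 45 mm high cream jar far right, a soap bar near left.)
- trimmer_pad: Thin pad of pale grey-brown stone, fixed to the counter, 5 mm thick, 164 x 62 mm (x, y), with a dark 140 x 38 mm outline, long side along x, for the trimmer. Origin: middle of its underside, on the counter; its top is 5 mm above.
- comb_pad: Thin pad of pale grey-brown stone, fixed to the counter, 5 mm thick, 70 x 58 mm (x, y), with a dark 46 x 34 mm outline, 46 mm along x, for the guard comb. Origin: middle of its underside, on the counter; its top is 5 mm above.
- mirror_pad: Thin pad of pale grey-brown stone, fixed to the counter, 5 mm thick, the larger round one, 92 mm in diameter, with a dark 66 mm disc as outline, for the mirror. Origin: middle of its underside, on the counter; its top is 5 mm above.
- cup_pad: Thin pad of pale grey-brown stone, fixed to the counter, 5 mm thick, the smaller round one, 72 mm in diameter, with a dark 48 mm disc as outline, for the foot of the upper cup. Origin: middle of its underside, on the counter; its top is 5 mm above.
Mind the look-alikes: they are no part of the job. Leave any green or pink look-alike of the trimmer_pad alone.

How it is judged:
By the outcome, as a careful person would: the job done as asked, in the order asked, and still so for the second after the job is handed in, with the robot touching nothing.
It also fails if it takes over 120 s, if anything falls off the work surface, if the arm or the gripper's body presses on something with over 40 N, if the wrist force passes 120 N, or if a joint passes its speed limit or range.

## Working session

There is one attempt and no reset: what is moved stays moved. The work goes in short steps, Python scripts to look and compute and a tool call to move; the robot and the scene stay as the last step left them, time stands still between calls to the robot, and variables do not carry over. Pictures are saved under pics/ and viewed, about 12 in all and at most 16, crops included, and the job is handed in when it is done.

Besides the shell and the picture viewer there is one more tool, called after "Emit:" by a JSON object that holds its "api" and its "payload". arm_command: Moves the arm, as the interface text tells. Its arguments: {"type":"object","properties":{"commands":{"type":"array"}},"required":["commands"]}

```bash
mkdir -p pics; ls
python3 - <<'E'
from plant import *
import cv2
o=get_obs();print({k:o[k] for k in('clock','tool_pos','orientation','opening','force')})
for n in("scene","top"):
    s=snapshot(n);cv2.imwrite(f"pics/{n}0.png",s["frame"]);print(n,{k:v for k,v in s.items() if k!='frame'})
E
```

```text
pics
{'clock': 0.0, 'tool_pos': array([0.22480987, 0.6359205 , 0.22561272]), 'orientation': array([   5.08325063,   89.90153938, -104.39111495]), 'opening': 0.08736336092548273, 'force': array([-0.57057075,  0.94100951,  0.49592868])}
scene {'fov_y': 48.281903381354695, 'cx': 258.53867620610316, 'cy': 188.47150658031805, 'world_to_cam': array([[ 0.22762339,  0.97370165, -0.00962763, -0.20700518],
       [-0.63688282,  0.15634945,  0.75494047,  0.27822949],
       [ 0.73659206, -0.16571044,  0.65572265, -1.6688966 ],
       [ 0.        ,  0.        ,  0.        ,  1.        ]])}
top {'fov_y': 44.785422843646934, 'cx': 253.2101888423408, 'cy': 193.64957010505987, 'world_to_cam': array([[-0.0188687 , -0.99972993, -0.01356599,  0.09514308],
       [ 0.99448962, -0.02016581,  0.10287725, -0.53223062],
       [-0.10312303, -0.01155008,  0.99460155, -1.26004247],
       [ 0.        ,  0.        ,  0.        ,  1.        ]])}
```

View pics/top0.png

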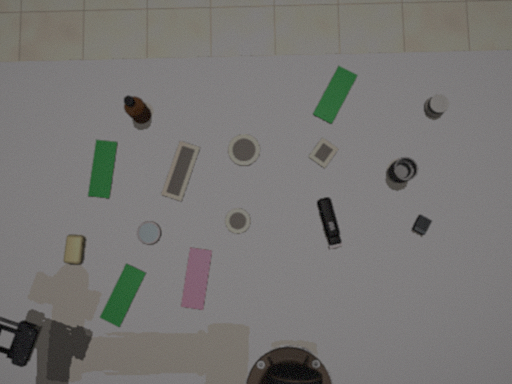

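View pics/scene0.png

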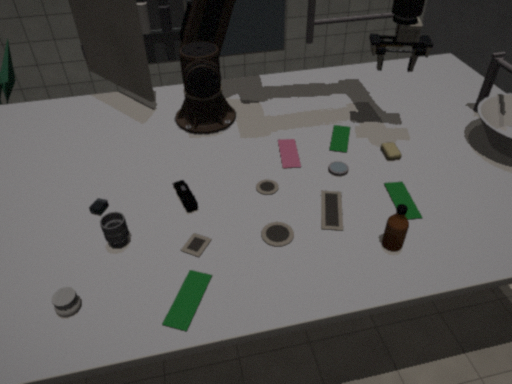

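The top view shows the trimmer (330,222), comb (422,225), mirror (149,233) and nested cups (402,170). The pads are the trimmer pad (181,170), round mirror pad (244,150), smaller round cup pad (237,221) and comb pad (323,152). The trimmer-pad look-alikes are green at (103,169), (123,295) and (335,95), and pink at (196,278). The stone one with the dark outline at (181,170) fits the description. I'll measure now and confirm with an enlarged crop.

```bash
cat > h.py <<'E'
from plant import *
import cv2, numpy as np
def K(s):
    f=192/np.tan(np.radians(s["fov_y"]/2)); return f
def w(s,uv,z):
    uv=np.atleast_2d(uv).astype(float);f=K(s);T=s["world_to_cam"];R=T[:3,:3];c=-R.T@T[:3,3]
    d=np.c_[(uv[:,0]-s["cx"])/f,-(uv[:,1]-s["cy"])/f,-np.ones(len(uv))]@R
    return (c+d*((z-c[2])/d[:,2])[:,None])[:,:2]
def px(s,P):
    T=s["world_to_cam"];p=T[:3,:3]@np.array(P)+T[:3,3];f=K(s)
    return np.array([s["cx"]-f*p[0]/p[2],s["cy"]+f*p[1]/p[2]])
def blobs(s,box,z,thr,dark=True,k=4,amin=20):
    """contours of dark (or bright) areas in box (u0,v0,u1,v1) -> world rects at height z"""
    u0,v0,u1,v1=box;g=cv2.cvtColor(s["frame"],cv2.COLOR_BGR2GRAY)[v0:v1,u0:u1]
    g=cv2.resize(g,None,fx=k,fy=k,interpolation=cv2.INTER_CUBIC)
    m=((g<thr) if dark else (g>thr)).astype(np.uint8)
    out=[]
    for c in cv2.findContours(m,cv2.RETR_LIST,cv2.CHAIN_APPROX_NONE)[0]:
        if cv2.contourArea(c)<amin*k*k: continue
        uv=(c[:,0]+.5)/k-.5+[u0,v0]
        P=w(s,uv,z).astype(np.float32); r=cv2.minAreaRect(P*1000)
        a=r[2]+(90 if r[1][1]>r[1][0] else 0)
        out.append((uv.mean(0).round(1),np.round(r[0],1),np.round(sorted(r[1])[::-1],1),round(a,1)))
    return out
E
python3 - <<'E'
from h import *
s=snapshot("top");f=s["frame"];g=cv2.cvtColor(f,cv2.COLOR_BGR2GRAY)
B=dict(trim=((308,188,352,257),.03),comb=((405,208,440,243),.02),mir=((130,215,170,250),.014),cup=((380,148,425,195),.086),tp=((155,132,208,208),.005),mp=((222,128,268,172),.005),cp=((218,202,258,240),.005),kp=((303,133,343,173),.005))
for n,(b,z) in B.items():
    q=g[b[1]:b[3],b[0]:b[2]];print(n,np.percentile(q,[0,5,15,30,50,70,95,100]))
    for t in((60,80) if n in('trim','comb','cup') else (110,)):
        for r in blobs(s,b,z,t):print('  ',t,*r)
tiles=[cv2.resize(f[b[1]:b[3],b[0]:b[2]],(195,290),interpolation=cv2.INTER_CUBIC) for b,_ in B.values()]
cv2.imwrite("pics/t1.png",cv2.convertScaleAbs(np.vstack([np.hstack(tiles[:4]),np.hstack(tiles[4:])]),alpha=1.3))
E
```

```text
trim [  0.  22.  37. 124. 127. 128. 130. 133.]
   60 [331.1 225.5] [ 442.1 -127. ] [25.9 15.5] 14.0
   60 [328.8 221.1] [ 454.7 -120.3] [129.3  38.9] 13.2
   80 [331.1 225.4] [ 442.2 -127.1] [23.1 12.7] 12.9
   80 [328.8 221.1] [ 454.9 -120.2] [131.4  41.6] 13.3
comb [ 25.  42.  54. 122. 125. 126. 128. 131.]
   60 [420.2 226. ] [ 439.1 -374.3] [48.3 36.5] 150.0
   80 [420.8 224.9] [ 438.6 -374.4] [51.7 39.2] 150.6
mir [ 65. 103. 114. 118. 125. 127. 129. 133.]
   110 [150.9 233. ] [431.8 372.7] [68.  62.8] 164.2
cup [  8.  30.  61.  92. 124. 126. 129. 132.]
   60 [394.9 174.7] [ 570.5 -289.7] [60.4 38.1] 28.8
   60 [408.5 166.8] [ 591.7 -326.2] [54.1 39.2] 36.9
   80 [401.9 172.5] [ 576.5 -304.4] [94.  65.4] 137.2
tp [ 63.  71.  90. 122. 126. 128. 130. 133.]
   110 [180.  170.4] [607.2 291.1] [142.8  41. ] 160.8
mp [ 71.  76.  80. 121. 126. 128. 130. 134.]
   110 [243.2 164.4] [620.7 111.6] [50.3  9.3] 88.8
   110 [243.5 149.4] [663.9 110.2] [66.2 65.7] 88.8
cp [ 72.   78.  104.  123.7 127.  128.  130.  132. ]
   110 [237.3 220.5] [462.2 131.1] [48.3 47.6] 88.9
kp [ 67.  74. 110. 123. 126. 128. 130. 134.]
   110 [323.1 152. ] [ 650.6 -115.4] [48.1 36.4] 142.4
```

View pics/t1.png

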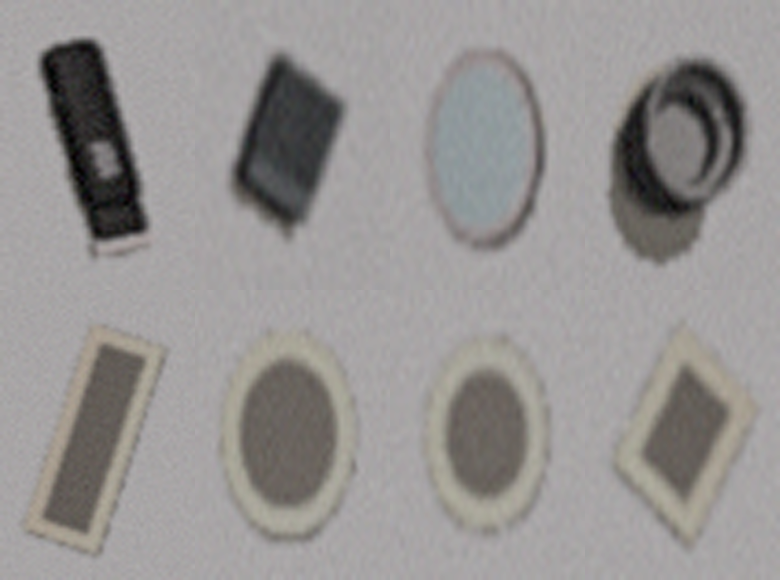

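The crop shows a stone pad with a dark outline for each item, and the measured outlines fit: 143x41, 66, 48 and 48x36 mm. The trimmer pad is the stone one at (181,170); the green and pink slabs have no outline. The trimmer's blade points towards the robot.

I'll set out for the trimmer and cross-check the pads with the scene view.

```bash
cat >> h.py <<'E'
from scipy.spatial.transform import Rotation as Ro
def to(x,y,z,th,p=None,q=None):
    """mm, jaw direction th (deg): shift in tool axes and turn; prints"""
    o=get_obs();R=Ro.from_euler('xyz',o["orientation"],degrees=True).as_matrix()
    a=np.degrees(np.arctan2(R[1,2],R[0,2])); d=(np.array([x,y,z])/1000-o["tool_pos"])*1000
    t=(a-th+90)%180-90
    print("at",(o["tool_pos"]*1000).round(1),"th",a.round(1),"tilt",np.degrees(np.arccos(-R[2,0])).round(2),"| tool shift",(R.T@d).round(1),"turn",round(t,1),"t",o["clock"],"F",o["force"].round(1),"open",round(o["opening"]*1000,1),"j",o["joint_pos"].round(0))
E
python3 - <<'E'
from h import *
to(470,300,226,103.3)
s=snapshot("scene");g=cv2.cvtColor(s["frame"],cv2.COLOR_BGR2GRAY)
for n,b in dict(tp=(318,188,346,232),mp=(258,218,298,248),cp=(252,176,282,198),kp=(178,230,214,258)).items():
    for r in blobs(s,b,.005,95,amin=15):print(n,*r)
E
```

```text
at [224.9 636.  225.8] th -109.5 tilt 0.07 | tool shift [2.000e-01 3.431e+02 2.351e+02] turn -32.8 t 0.15 F [ 0.5 -0.4 -0.2] open 87.3 j [ 87.  21.   1.  -0. -70. -17.]
tp [331.3 213.2] [612.6 288.6] [163.   59.9] 160.8
mp [276.2 241.7] [690.9 101.3] [88.4 43.1] 70.1
mp [277.5 233.2] [664.6 110.9] [74.9 73.1] 146.9
cp [267.5 187.7] [470.3 131. ] [69.4 64.6] 138.6
kp [196.4 247.3] [ 656.1 -115.4] [69.1 57.3] 142.1
```

Emit:
{"api": "arm_command", "payload": {"commands": [0,50,34,-7,100,0,54,26,-7,100,0,55,18,-7,100,0,57,12,-7,100,0,58,6,-5,100]}}

```text
clock: 0.82
tool_pos: [0.4792, 0.5193, 0.2264]
orientation: [-26.6, 90.0, -101.6]
force: [-0.6, 1.6, 0.1]
opening: 0.0876
```

Run:
```python
from h import *
to(455,200,226,103.3)
s=snapshot("scene");g=cv2.cvtColor(s["frame"],cv2.COLOR_BGR2GRAY)
for n,b in dict(tp=(318,188,346,232),mp=(258,218,298,248),cp=(252,176,282,198),kp=(178,230,214,258)).items():
    print(n,np.percentile(g[b[1]:b[3],b[0]:b[2]],[0,10,25,50,75,95]))
    for t in (60,70,80):
      for r in blobs(s,b,.005,t,amin=15):print(n,t,*r)
```

```text
at [479.2 519.3 226.4] th -75.0 tilt 0.03 | tool shift [   0.6 -105.9  302.2] turn 1.7 t 0.825 F [-0.6  1.6  0.1] open 87.6 j [ 63.  24.   5.   0. -72.  42.]
tp [ 37.    42.    46.75  99.   127.25 134.  ]
tp 60 [331.2 209.4] [607.6 291.2] [136.   35.4] 160.6
tp 70 [331.3 209.4] [607.9 291.3] [139.4  37.2] 160.8
tp 80 [331.3 209.4] [607.5 291.3] [142.4  39.5] 160.7
mp [ 37.  43.  65. 102. 133. 135.]
mp 60 [277.2 232.9] [664.4 110.5] [61.8 61.5] 40.1
mp 70 [277.2 232.9] [664.2 110.6] [64.2 63.6] 76.3
mp 80 [277.1 232.9] [664.1 110.5] [66.2 66.2] 177.1
cp [ 37.  46.  90. 126. 133. 135.]
cp 60 [266.8 186.1] [463.2 131.3] [42.5 41. ] 76.2
cp 70 [266.8 186. ] [462.5 131.1] [44.9 44.6] 76.2
cp 80 [266.8 186. ] [463.  130.9] [48.2 48. ] 166.2
kp [ 37.    47.    93.75 125.   133.   135.  ]
kp 60 [195.7 243.9] [ 651.2 -115.4] [42.9 31. ] 142.5
kp 70 [195.7 243.9] [ 651.1 -115.2] [45.  33.2] 142.2
kp 80 [195.8 243.9] [ 651.2 -115.2] [47.3 35.6] 142.4
```

Emit:
{"api": "arm_command", "payload": {"commands": [0,-18,50,1.7,100,0,-18,50,0,100,0,-18,50,0,100,0,-18,50,0,100,0,-18,51,0,100]}}

```text
clock: 1.5
tool_pos: [0.4581, 0.2472, 0.2211]
orientation: [-24.7, 89.5, -101.5]
force: [0.5, -0.1, 0.6]
opening: 0.0881
```

Emit:
{"api": "arm_command", "payload": {"commands": [0,-16,53,0,100,0,-15,52,0,100,0,-15,52,0,100,0,-15,52,0,100,0,-15,52,0,100]}}

```text
clock: 2.12
tool_pos: [0.4413, -0.0326, 0.224]
orientation: [-7.9, 89.6, -84.6]
force: [1.4, 0.3, -0.1]
opening: 0.088
```

Run:
```python
from h import *
to(450,-123,120,103.3)
s=snapshot("scene");f=s["frame"];cv2.imwrite("pics/s2.png",f)
g=cv2.cvtColor(f,cv2.COLOR_BGR2GRAY)
S=[("trimmer",(165,170,210,220),.017,(60,80)),("comb",(84,194,114,218),.012,(60,80)),("mir",(322,155,355,180),.007,(90,105))]
for n,b,z,T in S:
    for t in T:
        for r in blobs(s,b,z,t):print(n,t,*r)
q=lambda b:cv2.resize(f[b[1]:b[3],b[0]:b[2]],(260,260),interpolation=cv2.INTER_CUBIC)
cv2.imwrite("pics/c2.png",np.hstack([q((160,170,215,225)),q((80,186,124,230)),q((95,210,140,255))]))
```

```text
at [441.3 -32.6 224. ] th -76.7 tilt 0.39 | tool shift [104.6 -12.3  89.3] turn 0.0 t 2.125 F [ 1.4  0.3 -0.1] open 88.0 j [ 22.  -2. -27.   0. -65.  81.]
trimmer 60 [185.6 195.6] [ 459.1 -121.3] [151.   44.6] 13.3
trimmer 80 [188.9 192.8] [ 454.1 -101.3] [154.4  88. ] 13.0
trimmer 80 [204.5 175.1] [381.6 -57.6] [72.1 38.9] 171.8
comb 60 [109.  215.6] [ 486.8 -347.4] [30.8 19.6] 76.3
comb 60 [ 98.7 206.7] [ 442.1 -378.9] [60.  50.3] 150.3
comb 80 [108.8 215.4] [ 485.5 -348.2] [33.  21.7] 76.3
comb 80 [ 98.8 206.6] [ 441.7 -378.6] [64.3 53.6] 149.0
mir 90 [337.3 171.9] [451.1 370.1] [64.6 41.6] 63.5
mir 105 [337.8 168.9] [435.6 377.4] [79.7 66.5] 157.9
```

View pics/c2.png

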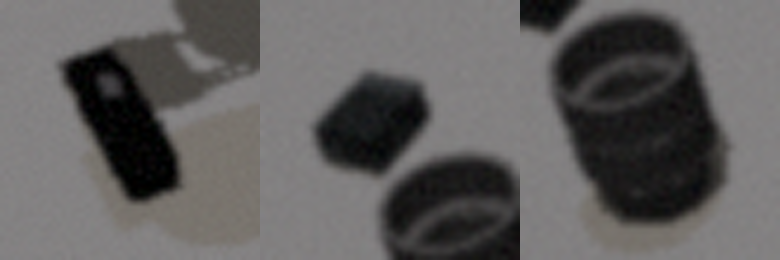

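The crop shows the trimmer with its head towards the robot, the comb beside it, and the nested cups seen from the side. For the trimmer's centre I'll take intensity profiles along its axis in the first top view, and I'll measure the comb, mirror and cup rim from the same view.

```bash
cat > m.py <<'E'
from h import *
s=snapshot("top");s["frame"]=cv2.imread("pics/top0.png");f=s["frame"];g=cv2.cvtColor(f,cv2.COLOR_BGR2GRAY).astype(np.float32)
def prof(c,ang,z,r,wd=8):
    e=np.array([np.cos(np.radians(ang)),np.sin(np.radians(ang))]);n=np.array([-e[1],e[0]])
    acc=0
    for k in np.arange(-wd,wd+1,4):
        uv=np.array([px(s,[*((np.array(c)+e*t+n*k)/1000),z]) for t in r],np.float32)
        acc=acc+cv2.remap(g,uv[:,:1],uv[:,1:],cv2.INTER_LINEAR)[:,0]
    return acc/len(np.arange(-wd,wd+1,4))
c=(450.5,-123)
r=np.arange(50,90,2);print("handle z.017",list(zip(r,prof(c,13.3,.017,r).round(0).astype(int))))
r=np.arange(-90,-40,2);print("blade z.013",list(zip(r,prof(c,13.3,.013,r).round(0).astype(int))))
r=np.arange(-30,31,2);print("across",list(zip(r,prof(c,103.3,.017,r).round(0).astype(int))))
# mirror, comb, cup: colour/threshold at mid planes
for t in(60,80,90):print("comb",t,*blobs(s,(405,208,440,243),.012,t)[0])
hsv=cv2.cvtColor(f,cv2.COLOR_BGR2HSV)
q=f[225:241,142:157].reshape(-1,3);print("mirror col",q.mean(0),"counter",f[240:250,170:180].reshape(-1,3).mean(0))
d=(f[...,0].astype(int)-f[...,2]);b=(130,213,170,252)
m=cv2.resize(cv2.GaussianBlur(d.astype(np.float32),(3,3),0)[b[1]:b[3],b[0]:b[2]],None,fx=4,fy=4,interpolation=cv2.INTER_CUBIC)
print("d inside",d[230:236,146:152].mean(),"out",d[244:250,160:168].mean())
c0=max(cv2.findContours((m>(d[230:236,146:152].mean()+d[244:250,160:168].mean())/2).astype(np.uint8),0,1)[0],key=cv2.contourArea)
P=w(s,(c0[:,0]+.5)/4-.5+[b[0],b[1]],.014)*1000;print("mirror glass",cv2.minEnclosingCircle(P.astype(np.float32)),P.mean(0))
E
python3 m.py
```

```text
handle z.017 [(np.int64(50), np.int64(36)), (np.int64(52), np.int64(36)), (np.int64(54), np.int64(33)), (np.int64(56), np.int64(35)), (np.int64(58), np.int64(36)), (np.int64(60), np.int64(35)), (np.int64(62), np.int64(34)), (np.int64(64), np.int64(28)), (np.int64(66), np.int64(22)), (np.int64(68), np.int64(35)), (np.int64(70), np.int64(65)), (np.int64(72), np.int64(97)), (np.int64(74), np.int64(121)), (np.int64(76), np.int64(128)), (np.int64(78), np.int64(129)), (np.int64(80), np.int64(128)), (np.int64(82), np.int64(128)), (np.int64(84), np.int64(128)), (np.int64(86), np.int64(127)), (np.int64(88), np.int64(128))]
blade z.013 [(np.int64(-90), np.int64(127)), (np.int64(-88), np.int64(127)), (np.int64(-86), np.int64(127)), (np.int64(-84), np.int64(127)), (np.int64(-82), np.int64(127)), (np.int64(-80), np.int64(128)), (np.int64(-78), np.int64(129)), (np.int64(-76), np.int64(127)), (np.int64(-74), np.int64(119)), (np.int64(-72), np.int64(106)), (np.int64(-70), np.int64(102)), (np.int64(-68), np.int64(112)), (np.int64(-66), np.int64(121)), (np.int64(-64), np.int64(117)), (np.int64(-62), n
[... 978 characters left out ...]
t64(12), np.int64(16)), (np.int64(14), np.int64(13)), (np.int64(16), np.int64(26)), (np.int64(18), np.int64(57)), (np.int64(20), np.int64(90)), (np.int64(22), np.int64(114)), (np.int64(24), np.int64(126)), (np.int64(26), np.int64(129)), (np.int64(28), np.int64(128)), (np.int64(30), np.int64(128))]
comb 60 [420.2 226. ] [ 439.2 -376.8] [48.5 36.9] 149.9
comb 80 [420.8 224.9] [ 438.7 -376.9] [52.  39.2] 150.7
comb 90 [420.8 225. ] [ 438.7 -376.8] [53.9 40.7] 150.7
mirror col [119.87916667 117.78333333 111.54583333] counter [127.02 126.56 128.57]
d inside 8.916666666666666 out -1.5208333333333333
mirror glass ((433.32403564453125, 378.89599609375), 26.05082893371582) [433.30701551 379.0109839 ]
```

Emit:
{"api": "arm_command", "payload": {"commands": [40,-6,45,0,100,20,-6,44,0,100]}}

```text
clock: 2.48
tool_pos: [0.4511, -0.1242, 0.1658]
orientation: [33.7, 89.5, -43.1]
force: [1.3, -0.7, 0.5]
opening: 0.0875
```

Emit:
{"api": "arm_command", "payload": {"commands": [60,0,-1,0,100,60,0,0,0,100,35,0,0,0,100,0,0,0,0,100]}}

```text
clock: 2.98
tool_pos: [0.4525, -0.1265, 0.0065]
orientation: [35.5, 89.5, -41.5]
force: [0.4, -1.1, 0.7]
opening: 0.0876
```

Run:
```python
from h import *
to(450.8,-122.8,6,103.3)
```

```text
at [ 452.5 -126.5    6.5] th -77.1 tilt 0.54 | tool shift [ 0.4 -0.8 -4. ] turn -0.4 t 2.975 F [ 0.4 -1.1  0.7] open 87.6 j [  9.  17. -41.   1. -32.  93.]
```

Emit:
{"api": "arm_command", "payload": {"commands": [0,-1,-4,-0.4,100,0,0,0,0,35,0,0,0,0,20,0,0,0,0,20,0,0,0,0,20]}}

```text
clock: 3.6
tool_pos: [0.4545, -0.1214, 0.0117]
orientation: [58.8, 89.0, -17.7]
force: [-0.0, 0.7, -0.2]
opening: 0.0535
```

Emit:
{"api": "arm_command", "payload": {"commands": [0,0,0,0,20,0,0,0,0,20]}}

```text
clock: 3.85
tool_pos: [0.4547, -0.1215, 0.0119]
orientation: [59.4, 89.0, -17.2]
force: [0.8, -0.1, -0.1]
opening: 0.0377
```

Run:
```python
from h import *
for i in range(3):
    o=get_obs();R=Ro.from_euler('xyz',o["orientation"],degrees=True).as_matrix();print(R[:,0].round(4),o["tool_pos"].round(4),o["joint_pos"].round(2),o["qvel"].round(2)); snapshot("top")
to(607.4,291.2,200,70.8)
```

```text
[ 0.0167 -0.0052 -0.9998] [ 0.4547 -0.1215  0.0119] [  9.49  16.12 -40.79   0.84 -32.2   93.25] [-0.07 -0.07  0.01 -0.07  0.02 -0.01]
[ 0.0166 -0.0052 -0.9998] [ 0.4546 -0.1215  0.0119] [  9.49  16.12 -40.79   0.84 -32.2   93.25] [-0.01  0.13  0.1   0.15 -0.12 -0.04]
[ 0.0166 -0.0052 -0.9998] [ 0.4546 -0.1215  0.0119] [  9.49  16.12 -40.79   0.85 -32.21  93.25] [-0.1   0.11 -0.07  0.12 -0.01  0.03]
at [ 454.7 -121.5   11.9] th -76.6 tilt 1.0 | tool shift [-187.7  247.3 -364.1] turn 32.6 t 4.0 F [-0.2 -0.7  2.5] open 37.5 j [  9.  16. -41.   1. -32.  93.]
```

Emit:
{"api": "arm_command", "payload": {"commands": [-20,0,0,0,20,-40,0,0,0,20,-40,0,0,0,20]}}

```text
clock: 4.38
tool_pos: [0.4495, -0.1212, 0.1104]
orientation: [32.7, 89.5, -43.9]
force: [1.2, 0.1, -0.9]
opening: 0.0374
```

Run:
```python
from h import *
o=get_obs();R=Ro.from_euler('xyz',o["orientation"],degrees=True).as_matrix();print(R[:,0].round(4))
to(607.4,291.2,150,-19.2+90)
s=snapshot("scene");cv2.imwrite("pics/s3.png",cv2.resize(s["frame"][100:300,60:360],(750,500),interpolation=cv2.INTER_CUBIC))
```

```text
[ 0.0062 -0.006  -1.    ]
at [ 449.5 -121.2  110.4] th -76.6 tilt 0.49 | tool shift [ -41.   249.3 -364.3] turn 32.6 t 4.375 F [ 1.2  0.1 -0.9] open 37.4 j [ 10.   7. -35.   1. -48.  93.]
```

View pics/s3.png

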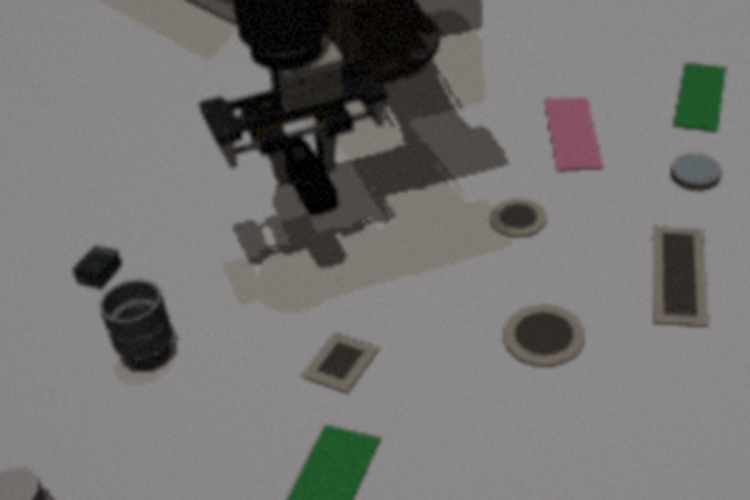

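The picture shows the trimmer held level between the fingers at about (312,175), with nothing else disturbed. Next I carry it to its pad.

Emit:
{"api": "arm_command", "payload": {"commands": [-5,31,-45,0,20,-5,31,-45,0,20,-5,31,-46,0,20,-5,31,-46,0,20,-5,31,-46,0,20]}}

```text
clock: 5.05
tool_pos: [0.5508, 0.1408, 0.1411]
orientation: [56.1, 89.1, -20.9]
force: [1.4, -0.4, -1.2]
opening: 0.0375
```

Emit:
{"api": "arm_command", "payload": {"commands": [-5,31,-45,0,20,-5,31,-45,0,20,-5,31,-45,0,20,0,0,0,10,20,0,0,0,10,20]}}

```text
clock: 5.68
tool_pos: [0.6111, 0.3028, 0.1509]
orientation: [55.0, 89.3, -42.3]
force: [0.9, -0.8, -1.6]
opening: 0.0376
```

```bash
cat >> h.py <<'E'
def tl():
    R=Ro.from_euler('xyz',get_obs()["orientation"],degrees=True).as_matrix();print("tool x",R[:,0].round(4))
E
python3 -c "
from h import *
tl();to(607.4,291.2,60,70.8)"
```

```text
tool x [ 0.0088 -0.008  -0.9999]
at [611.1 302.8 150.9] th -97.3 tilt 0.68 | tool shift [90.9 -3.  11.4] turn 11.9 t 5.675 F [ 0.9 -0.8 -1.6] open 37.6 j [ 43.  24.  -5.   1. -61.  39.]
```

Emit:
{"api": "arm_command", "payload": {"commands": [25,0,12,6,20,35,0,0,6,20,10,0,0,0,20,0,0,0,0,20]}}

```text
clock: 6.18
tool_pos: [0.6093, 0.2904, 0.0769]
orientation: [52.1, 89.3, -57.4]
force: [0.1, -0.4, -1.0]
opening: 0.0375
```

Run:
```python
from h import *
tl();to(611.2,289.9,19,70.8)
s=snapshot("top");f=s["frame"];cv2.imwrite("pics/t4.png",cv2.resize(f[110:230,120:270],(750,600),interpolation=cv2.INTER_CUBIC))
```

```text
tool x [ 0.0062 -0.0096 -0.9999]
at [609.3 290.4  76.9] th -109.5 tilt 0.66 | tool shift [57.9  1.4 -0.6] turn -0.3 t 6.175 F [ 0.1 -0.4 -1. ] open 37.5 j [ 42.  27. -10.   1. -53.  28.]
```

View pics/t4.png

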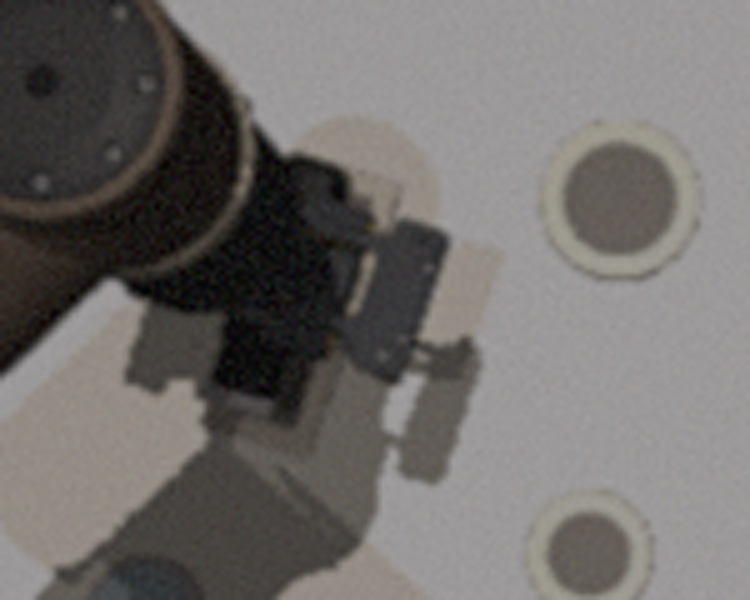

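The hand hides the trimmer from the top camera (hand at about (250,320)), so I lower it by measured pose and check after release.

Emit:
{"api": "arm_command", "payload": {"commands": [35,1,-1,-0.3,20,17,0,0,0,20,3,0,0,0,20]}}

```text
clock: 6.6
tool_pos: [0.614, 0.2929, 0.0258]
orientation: [86.8, 89.2, -22.2]
force: [0.1, 0.3, -0.4]
opening: 0.0379
```

```bash
python3 -c "
from h import *
tl();to(611.2,289.9,17,70.8)"
```

```text
tool x [ 0.0127 -0.0052 -0.9999]
at [614.  292.9  25.8] th -109.0 tilt 0.79 | tool shift [ 8.8 -1.8  3.7] turn 0.2 t 6.6 F [ 0.1  0.3 -0.4] open 37.9 j [ 42.  31. -12.   1. -47.  28.]
```

Emit:
{"api": "arm_command", "payload": {"commands": [5,-2,4,0.2,20,1,0,0,0,20]}}

```text
clock: 6.85
tool_pos: [0.6115, 0.2902, 0.0214]
orientation: [94.5, 89.1, -14.7]
force: [0.5, 0.1, -0.9]
opening: 0.0381
```

```bash
python3 -c "
from h import *
tl();to(611.2,289.9,17,70.8)"
```

```text
tool x [ 0.0147 -0.0038 -0.9999]
at [611.5 290.2  21.4] th -109.2 tilt 0.87 | tool shift [ 4.4 -0.3  0.4] turn 0.0 t 6.85 F [ 0.5  0.1 -0.9] open 38.1 j [ 42.  31. -13.   1. -46.  28.]
```

Emit:
{"api": "arm_command", "payload": {"commands": [3,0,0,0,20]}}

```text
clock: 6.98
tool_pos: [0.6121, 0.2906, 0.0193]
orientation: [98.9, 89.1, -10.3]
force: [0.6, -0.1, -1.7]
opening: 0.0376
```

Emit:
{"api": "arm_command", "payload": {"commands": [2,0,0,0,20]}}

```text
clock: 7.1
tool_pos: [0.6122, 0.2906, 0.0175]
orientation: [100.4, 89.0, -8.8]
force: [0.7, -0.3, -1.4]
opening: 0.0376
```

```bash
python3 -c "
from h import *
tl();to(611.2,289.9,17,70.8)"
```

```text
tool x [ 0.0164 -0.0025 -0.9999]
at [612.2 290.6  17.5] th -109.2 tilt 0.95 | tool shift [ 0.5 -0.8  1. ] turn 0.0 t 7.1 F [ 0.7 -0.3 -1.4] open 37.6 j [ 42.  31. -13.   1. -45.  28.]
```

Emit:
{"api": "arm_command", "payload": {"commands": [1.5,-1,1,0,20]}}

```text
clock: 7.22
tool_pos: [0.6121, 0.2906, 0.0171]
orientation: [104.4, 88.9, -4.8]
force: [1.2, -0.5, 8.5]
opening: 0.0379
```

Emit:
{"api": "arm_command", "payload": {"commands": [1,-0.5,0,0,20]}}

```text
clock: 7.35
tool_pos: [0.6122, 0.2907, 0.0171]
orientation: [104.5, 88.9, -4.6]
force: [-2.0, -2.8, 6.1]
opening: 0.0378
```

```bash
python3 -c "
from h import *
tl();to(611.2,289.9,17,70.8)"
```

```text
tool x [ 0.0197 -0.0016 -0.9998]
at [612.2 290.7  17.1] th -109.1 tilt 1.13 | tool shift [ 0.1 -0.7  1. ] turn 0.1 t 7.35 F [-2.  -2.8  6.1] open 37.8 j [ 42.  31. -13.   1. -45.  28.]
```

It touched down at about 8 N at the expected height. Now I release.

Emit:
{"api": "arm_command", "payload": {"commands": [0,0,0,0,55,0,0,0,0,80,-10,0,0,0,100,-40,0,0,0,100,-55,0,0,0,100]}}

```text
clock: 7.98
tool_pos: [0.6078, 0.2892, 0.1207]
orientation: [80.1, 89.2, -29.1]
force: [1.7, 1.1, 0.4]
opening: 0.0818
```

Emit:
{"api": "arm_command", "payload": {"commands": [-30,-55,0,0,100,0,-60,0,0,100,0,-60,0,0,100]}}

```text
clock: 8.35
tool_pos: [0.4446, 0.3491, 0.1552]
orientation: [111.8, 88.8, 2.4]
force: [-0.3, 1.9, 0.7]
opening: 0.0874
```

Run:
```python
from h import *
tl();to(439,-376,150,60.5)
s=snapshot("scene");f=s["frame"]
a=cv2.resize(f[180:240,305:365],(480,480),interpolation=cv2.INTER_CUBIC)
cv2.imwrite("pics/s5.png",a)
s=snapshot("top");cv2.imwrite("pics/t5.png",s["frame"])
for t in(40,50,60):
    for r in blobs(s,(155,132,208,208),.022,t):print(t,*r)
```

```text
tool x [ 2.140e-02  9.000e-04 -9.998e-01]
at [444.6 349.1 155.2] th -109.4 tilt 1.23 | tool shift [  4.4 235.4 685.9] turn 10.1 t 8.35 F [-0.3  1.9  0.7] open 87.4 j [ 59.  13. -20.   1. -56.  11.]
40 [181.  163.7] [623.5 288.4] [96.9 23.3] 161.1
40 [179.6 167.8] [612.1 289.1] [128.1  39.3] 161.2
50 [176.6 171.3] [601.9 297.8] [27.6 18.1] 161.5
50 [179.6 167.8] [612.3 289. ] [129.   40.5] 161.3
60 [176.5 171.3] [601.9 298.1] [25.4 16.4] 159.4
60 [179.7 167.8] [612.2 289. ] [130.2  41.5] 161.1
```

View pics/s5.png

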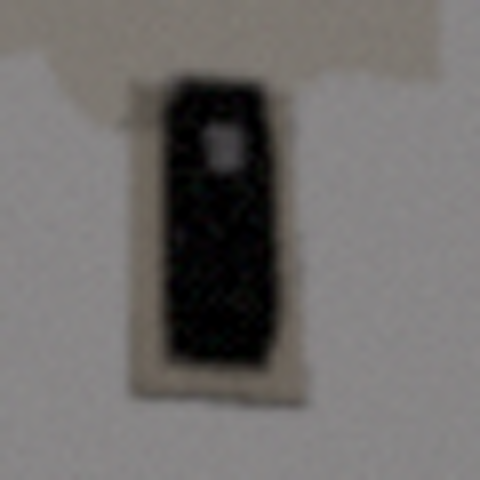

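The crop shows the trimmer inside its outline with a pad margin all round. The measured centre is about (607.6, 290.5) against the pad's (607.4, 291.2), at 161.1° against 160.8°. The comb is next.

Emit:
{"api": "arm_command", "payload": {"commands": [0,20,58,0,100,0,20,58,0,100,0,20,58,0,100,0,20,58,0,100,0,20,58,0,100]}}

```text
clock: 9.07
tool_pos: [0.4432, 0.0411, 0.1585]
orientation: [119.8, 88.4, 11.3]
force: [2.0, -0.1, -0.1]
opening: 0.0875
```

Emit:
{"api": "arm_command", "payload": {"commands": [0,20,58,0,100,0,20,58,0,100,0,20,58,0,100,0,20,58,0,100,0,20,58,0,100]}}

```text
clock: 9.7
tool_pos: [0.4472, -0.2721, 0.162]
orientation: [116.7, 87.9, 8.4]
force: [1.3, 1.1, -0.0]
opening: 0.0879
```

Run:
```python
from h import *
tl();to(439.5,-377,60,60.5)
```

```text
tool x [ 0.0364  0.0054 -0.9993]
at [ 447.2 -272.1  162. ] th -108.3 tilt 2.11 | tool shift [101.1  22.4 103.7] turn 11.2 t 9.7 F [ 1.3  1.1 -0. ] open 87.9 j [-10.   8. -25.  -1. -55.  82.]
```

The tool tilt creeps up and is now 2.1°. I'll test which moves change it.

Emit:
{"api": "arm_command", "payload": {"commands": [0,0,0,0,100,0,0,0,0,100,0,0,0,0,100,0,0,0,0,100,0,0,0,0,100]}}

```text
clock: 10.32
tool_pos: [0.4469, -0.2741, 0.163]
orientation: [115.9, 87.8, 7.4]
force: [-0.9, -0.1, -0.5]
opening: 0.0874
```

Emit:
{"api": "arm_command", "payload": {"commands": [-60,0,0,0,100,-60,0,0,0,100]}}

```text
clock: 10.58
tool_pos: [0.4405, -0.2724, 0.2811]
orientation: [124.2, 88.4, 15.8]
force: [1.8, 0.5, 1.1]
opening: 0.0876
```

Emit:
{"api": "arm_command", "payload": {"commands": [60,0,0,0,100,60,0,0,0,100]}}

```text
clock: 10.82
tool_pos: [0.4514, -0.2726, 0.1702]
orientation: [110.2, 87.2, 2.0]
force: [-0.1, -0.0, -1.3]
opening: 0.0875
```

Emit:
{"api": "arm_command", "payload": {"commands": [-12,0,0,0,100,-12,0,0,0,100,-12,0,0,0,100,-12,0,0,0,100,-12,0,0,0,100]}}

```text
clock: 11.45
tool_pos: [0.4492, -0.2722, 0.238]
orientation: [108.4, 87.2, 0.4]
force: [-0.3, -0.1, 0.0]
opening: 0.0875
```

Emit:
{"api": "arm_command", "payload": {"commands": [60,0,0,0,100]}}

```text
clock: 11.58
tool_pos: [0.4566, -0.2736, 0.1841]
orientation: [104.6, 86.4, -3.3]
force: [0.8, 0.7, -2.0]
opening: 0.0871
```

Emit:
{"api": "arm_command", "payload": {"commands": [0,60,0,0,100]}}

```text
clock: 11.7
tool_pos: [0.4985, -0.2878, 0.1785]
orientation: [112.7, 87.6, 4.7]
force: [2.3, -0.3, 2.4]
opening: 0.0877
```

Emit:
{"api": "arm_command", "payload": {"commands": [0,-60,0,0,100]}}

```text
clock: 11.82
tool_pos: [0.4594, -0.2746, 0.1751]
orientation: [111.1, 87.8, 3.1]
force: [-3.2, 0.4, 0.3]
opening: 0.0879
```

Emit:
{"api": "arm_command", "payload": {"commands": [0,60,0,0,100]}}

```text
clock: 11.95
tool_pos: [0.4943, -0.2873, 0.1712]
orientation: [134.9, 88.8, 26.8]
force: [4.6, -1.2, 2.5]
opening: 0.0875
```

Emit:
{"api": "arm_command", "payload": {"commands": [0,-60,0,0,100]}}

```text
clock: 12.08
tool_pos: [0.458, -0.2749, 0.1657]
orientation: [157.1, 89.3, 49.1]
force: [-2.0, 1.0, 0.1]
opening: 0.0876
```

Emit:
{"api": "arm_command", "payload": {"commands": [-60,0,0,0,100,-60,0,0,0,100]}}

```text
clock: 12.32
tool_pos: [0.4441, -0.2729, 0.2751]
orientation: [-107.8, 88.2, 144.0]
force: [0.8, -0.0, 0.5]
opening: 0.0874
```

Emit:
{"api": "arm_command", "payload": {"commands": [15,0,0,0,100,15,0,0,0,100,15,0,0,0,100,15,0,0,0,100,15,0,0,0,100]}}

```text
clock: 12.95
tool_pos: [0.4442, -0.2726, 0.2019]
orientation: [-114.1, 88.7, 137.7]
force: [-0.1, -0.7, -0.4]
opening: 0.0875
```

Tilt can be controlled with quick in/out and up moves. Now above the comb.

```bash
python3 -c "
from h import *
tl();to(439.5,-377,60,60.5)"
```

```text
tool x [-0.0171  0.0156 -0.9997]
at [ 444.2 -272.6  201.9] th -108.2 tilt 1.33 | tool shift [140.4  31.1 102. ] turn 11.3 t 12.95 F [-0.1 -0.7 -0.4] open 87.5 j [-10.   8. -19.  -1. -64.  83.]
```

Emit:
{"api": "arm_command", "payload": {"commands": [25,8,26,0,100,25,8,26,0,100,25,8,25,0,100,25,7,25,5.6,100,20,0,0,5.6,100]}}

```text
clock: 13.58
tool_pos: [0.4388, -0.3796, 0.0718]
orientation: [-100.0, 88.5, 140.4]
force: [-0.1, 0.6, 0.3]
opening: 0.0877
```

Run:
```python
from h import *
tl();to(439.5,-377,5,60.5)
```

```text
tool x [-0.0201  0.0166 -0.9997]
at [ 438.8 -379.6   71.8] th -119.5 tilt 1.49 | tool shift [66.8  1.  -2.3] turn -0.0 t 13.575 F [-0.1  0.6  0.3] open 87.7 j [-22.  21. -21.  -1. -50.  83.]
```

Emit:
{"api": "arm_command", "payload": {"commands": [35,1,-2,0,100,22,0,0,0,100,6,0,0,0,100]}}

```text
clock: 13.95
tool_pos: [0.4368, -0.377, 0.0024]
orientation: [-96.6, 88.2, 143.7]
force: [0.2, 1.0, 0.9]
opening: 0.0875
```

Run:
```python
from h import *
tl();to(439.5,-377,5,60.5)
s=snapshot("scene");f=s["frame"];cv2.imwrite("pics/s6.png",cv2.resize(f[170:250,60:160],(800,600),interpolation=cv2.INTER_CUBIC))
```

```text
tool x [-0.0255  0.0187 -0.9995]
at [ 436.8 -377.     2.4] th -119.7 tilt 1.81 | tool shift [-2.6  2.3 -1.4] turn -0.2 t 13.95 F [0.2 1.  0.9] open 87.5 j [-22.  26. -25.  -1. -41.  83.]
```

View pics/s6.png

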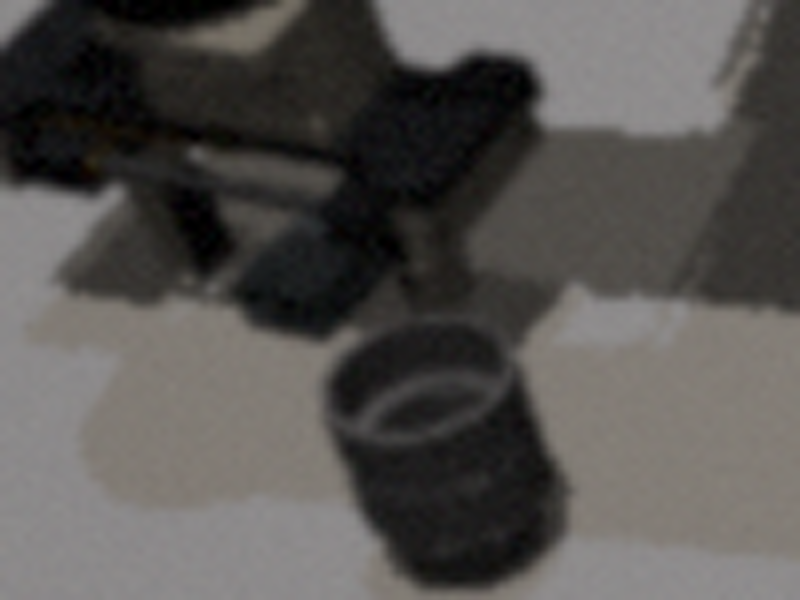

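The picture shows the comb at about (315,280) of the crop, squarely between the open fingers and clear of the cups. Closing now.

Emit:
{"api": "arm_command", "payload": {"commands": [-3,2,-1,0,100,0,0,0,0,40,0,0,0,0,25,0,0,0,0,20,0,0,0,0,15]}}

```text
clock: 14.62
tool_pos: [0.4413, -0.3779, 0.0085]
orientation: [-98.6, 88.5, 141.7]
force: [0.4, 0.2, 0.2]
opening: 0.0529
```

Emit:
{"api": "arm_command", "payload": {"commands": [0,0,0,0,15,0,0,0,0,15]}}

```text
clock: 14.88
tool_pos: [0.4413, -0.378, 0.0087]
orientation: [-98.8, 88.5, 141.6]
force: [0.2, 0.2, -0.1]
opening: 0.0333
```

Run:
```python
from h import *
tl();to(439.5,-377,100,60.5)
```

```text
tool x [-0.0207  0.0164 -0.9997]
at [ 441.3 -378.     8.7] th -119.6 tilt 1.51 | tool shift [-91.2  -4.4  -0.3] turn -0.1 t 14.875 F [ 0.2  0.2 -0.1] open 33.3 j [-22.  26. -24.  -1. -42.  82.]
```

Emit:
{"api": "arm_command", "payload": {"commands": [-20,0,0,0,15,-30,0,0,0,15,-30,0,0,0,15,-30,0,0,0,15,-30,0,0,0,15]}}

```text
clock: 15.5
tool_pos: [0.4419, -0.3792, 0.149]
orientation: [-96.0, 88.0, 144.3]
force: [0.0, 0.8, 0.2]
opening: 0.0341
```

Run:
```python
from h import *
tl();to(650.9,-115.3,150,52.3)
s=snapshot("scene");f=s["frame"];o=get_obs();p=px(s,o["tool_pos"]);print(p)
u,v=p.astype(int);a=f[v-30:v+30,u-30:u+30];cv2.imwrite("pics/s7.png",cv2.resize(cv2.convertScaleAbs(a,alpha=1.6),(540,540),interpolation=cv2.INTER_CUBIC))
```

```text
tool x [-0.0279  0.0201 -0.9994]
at [ 441.9 -379.2  149. ] th -119.7 tilt 1.97 | tool shift [  -1.5   50.8 -332.7] turn 8.0 t 15.5 F [0.  0.8 0.2] open 34.1 j [-22.  17. -16.  -1. -60.  82.]
[ 84.71003531 169.58488879]
```

View pics/s7.png

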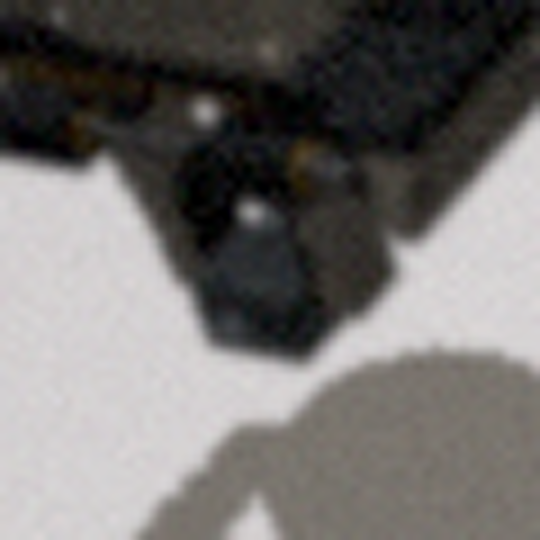

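The crop shows the comb held between the pads at (258,290), clear of the counter. Next I carry it to its pad.

Emit:
{"api": "arm_command", "payload": {"commands": [0,8,-55,0,15,0,8,-55,0,15,0,8,-55,0,15,0,9,-55,0,15,0,9,-55,0,15]}}

```text
clock: 16.18
tool_pos: [0.6197, -0.1599, 0.1548]
orientation: [-98.2, 88.6, 141.8]
force: [0.6, 0.2, -0.1]
opening: 0.034
```

Run:
```python
from h import *
tl();to(651.5,-116.1,100,52.3)
```

```text
tool x [-0.0198  0.0156 -0.9997]
at [ 619.7 -159.9  154.8] th -120.1 tilt 1.45 | tool shift [ 54.8   6.9 -53.6] turn 7.6 t 16.175 F [ 0.6  0.2 -0.1] open 34.0 j [  2.  21.  -8.  -1. -62.  58.]
```

Emit:
{"api": "arm_command", "payload": {"commands": [25,3,-28,0,15,25,3,-26,0,15,15,0,0,7.6,15,25,0,0,0,15]}}

```text
clock: 16.68
tool_pos: [0.6551, -0.1085, 0.0628]
orientation: [-96.3, 88.7, 136.2]
force: [0.5, -0.1, -0.6]
opening: 0.034
```

Run:
```python
from h import *
tl();to(651.6,-116,14,52.3)
```

```text
tool x [-0.0162  0.0155 -0.9997]
at [ 655.1 -108.5   62.8] th -127.6 tilt 1.28 | tool shift [48.7  2.9  8.2] turn 0.1 t 16.675 F [ 0.5 -0.1 -0.6] open 34.0 j [  7.  28. -10.  -1. -53.  46.]
```

Emit:
{"api": "arm_command", "payload": {"commands": [20,3,8,0,15,16,0,0,0,15,5,0,0,0,15]}}

```text
clock: 17.05
tool_pos: [0.6503, -0.1156, 0.0175]
orientation: [-89.7, 88.5, 142.7]
force: [-0.2, 0.5, 0.5]
opening: 0.0336
```

Run:
```python
from h import *
tl();to(651.6,-116,14,52.3)
```

```text
tool x [-0.0203  0.0154 -0.9997]
at [ 650.3 -115.6   17.5] th -127.6 tilt 1.46 | tool shift [ 3.5  1.3 -0.5] turn 0.1 t 17.05 F [-0.2  0.5  0.5] open 33.6 j [  6.  31. -13.  -1. -48.  47.]
```

Emit:
{"api": "arm_command", "payload": {"commands": [2,1,-0.5,0,15]}}

```text
clock: 17.18
tool_pos: [0.6516, -0.1157, 0.0155]
orientation: [-89.8, 88.5, 142.7]
force: [0.3, 0.3, -0.0]
opening: 0.0334
```

Emit:
{"api": "arm_command", "payload": {"commands": [1.5,0,0,0,15]}}

```text
clock: 17.3
tool_pos: [0.6522, -0.1156, 0.0145]
orientation: [-91.1, 88.6, 141.3]
force: [-0.3, 0.0, 0.4]
opening: 0.0343
```

Emit:
{"api": "arm_command", "payload": {"commands": [1,0,0,0,15]}}

```text
clock: 17.42
tool_pos: [0.6526, -0.1155, 0.0141]
orientation: [-92.8, 88.6, 139.7]
force: [-0.9, -0.2, -0.5]
opening: 0.0337
```

Run:
```python
from h import *
tl();to(651.6,-116,14,52.3)
```

```text
tool x [-0.0181  0.0154 -0.9997]
at [ 652.6 -115.5   14.1] th -127.5 tilt 1.36 | tool shift [ 0.1 -0.5  1. ] turn 0.2 t 17.425 F [-0.9 -0.2 -0.5] open 33.7 j [  6.  31. -13.  -1. -47.  47.]
```

Emit:
{"api": "arm_command", "payload": {"commands": [1,-0.5,1,0,15]}}

```text
clock: 17.55
tool_pos: [0.6522, -0.1159, 0.0137]
orientation: [-95.2, 88.7, 137.3]
force: [0.5, 1.9, 3.0]
opening: 0.034
```

Emit:
{"api": "arm_command", "payload": {"commands": [1.5,-0.5,0,0,15]}}

```text
clock: 17.68
tool_pos: [0.6523, -0.1158, 0.0136]
orientation: [-96.6, 88.8, 135.9]
force: [-3.3, -0.8, 12.1]
opening: 0.0336
```

Run:
```python
from h import *
tl();to(651.6,-116,14,52.3)
```

```text
tool x [-0.0154  0.0149 -0.9998]
at [ 652.3 -115.8   13.6] th -127.5 tilt 1.23 | tool shift [-0.3 -0.4  0.5] turn 0.2 t 17.675 F [-3.3 -0.8 12.1] open 33.6 j [  6.  31. -13.  -1. -47.  47.]
```

Emit:
{"api": "arm_command", "payload": {"commands": [0,0,0,0,55,0,0,0,0,80,-8,0,0,0,100,-25,0,0,0,100,-30,0,0,0,100]}}

```text
clock: 18.3
tool_pos: [0.6515, -0.1169, 0.0767]
orientation: [-89.0, 88.6, 143.5]
force: [0.8, -0.4, 0.1]
opening: 0.0782
```

Emit:
{"api": "arm_command", "payload": {"commands": [-30,0,-50,0,100,-20,0,-55,0,100,0,0,-60,0,100]}}

```text
clock: 18.68
tool_pos: [0.7553, 0.0123, 0.1347]
orientation: [-100.1, 88.8, 132.1]
force: [0.9, 0.9, -1.3]
opening: 0.0878
```

Run:
```python
from h import *
tl();to(432.5,377,150,70)
s=snapshot("scene");f=s["frame"]
for t in (55,65,75):
    for r in blobs(s,(178,222,216,258),.017,t):print("scene",t,*r)
a=cv2.resize(f[222:262,176:216],(400,400),interpolation=cv2.INTER_CUBIC)
s=snapshot("top");f=s["frame"]
for t in (55,65,75):
    for r in blobs(s,(303,133,343,173),.017,t):print("top",t,*r)
cv2.imwrite("pics/k8.png",np.hstack([a,cv2.resize(f[133:173,303:343],(400,400),interpolation=cv2.INTER_CUBIC)]))
```

```text
tool x [-0.014   0.0155 -0.9998]
at [755.3  12.3 134.7] th -127.8 tilt 1.2 | tool shift [  -5.2 -478.8  -90.2] turn -17.8 t 18.675 F [ 0.9  0.9 -1.3] open 87.8 j [ 15.  32.   7.  -1. -66.  38.]
scene 55 [195.2 242. ] [ 654.6 -116.6] [55.  42.8] 143.9
scene 65 [195.2 241.9] [ 653.8 -116. ] [58.  44.2] 143.2
scene 75 [195.1 241.8] [ 653.9 -115.9] [60.  45.3] 141.7
top 75 [319.3 157.9] [ 632.3 -102.2] [30.9  7.1] 53.5
```

View pics/k8.png

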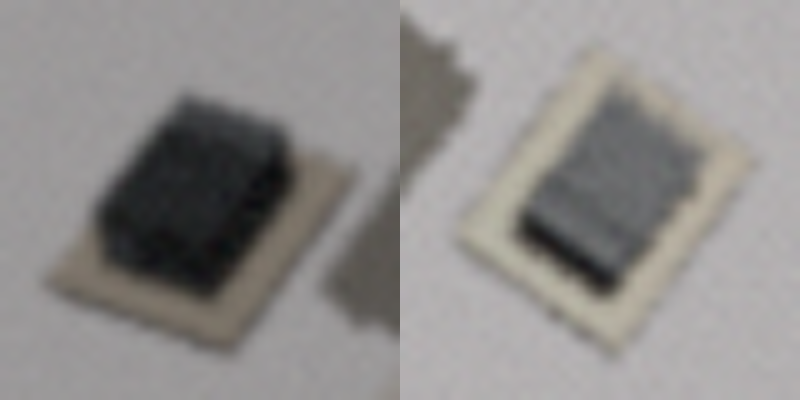

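The comb lies on its pad inside the margins. I'll measure its offset in the top view with a better threshold.

Run:
```python
from h import *
s=snapshot("top")
for t in (100,108):
    for z in (.005,.017):
      for r in blobs(s,(314,133,343,173),z,t,amin=60):print("top",t,z,*r)
```

```text
top 100 0.005 [320.7 155.9] [ 639.5 -107.6] [33.5 22.3] 53.9
top 100 0.017 [320.7 155.9] [ 637.3 -106. ] [33.2 22.1] 53.9
top 108 0.005 [323.1 152.4] [ 649.8 -115.4] [48.9 34.5] 143.3
top 108 0.017 [323.1 152.4] [ 647.6 -113.7] [48.5 34.2] 143.3
```

Emit:
{"api": "arm_command", "payload": {"commands": [0,-58,-11,0,100,0,-58,-11,0,100,0,-58,-11,0,100,0,-58,-11,0,100,0,-58,-11,0,100]}}

```text
clock: 19.45
tool_pos: [0.5536, 0.2338, 0.1365]
orientation: [-84.8, 88.6, 147.1]
force: [0.6, 1.0, -0.6]
opening: 0.0875
```

In the crop the bottom-end gap is about 11.6 mm against the ideal 12 mm. The top view reads −3 mm along the length and the scene view +3 mm, so they straddle centre and I take the comb as good.

On to the mirror.

Run:
```python
from h import *
tl();to(432.5,377,120,70)
for n,fn in(("top","pics/top0.png"),("scene","pics/scene0.png")):
    s=snapshot(n);f=cv2.imread(fn);g=f.astype(np.float32)
    for ang in(0,90):
        e=np.array([np.cos(np.radians(ang)),np.sin(np.radians(ang))]);r=np.arange(-46,47,4)
        uv=np.array([px(s,[*((np.array([432,377])+e*t)/1000),.014]) for t in r],np.float32)
        v=cv2.remap(cv2.GaussianBlur(g,(3,3),0),uv[:,:1],uv[:,1:],cv2.INTER_LINEAR)[:,0]
        print(n,ang,[(int(a),int(b.mean()),int(b[0]-b[2])) for a,b in zip(r,v)])
```

```text
tool x [-0.0207  0.0134 -0.9997]
at [553.6 233.8 136.5] th -128.1 tilt 1.41 | tool shift [  21.  -183.2  -38. ] turn -18.1 t 19.45 F [ 0.6  1.  -0.6] open 87.5 j [ 41.  18. -15.  -2. -58.  12.]
top 0 [(-46, 126, -1), (-42, 126, -1), (-38, 125, -1), (-34, 111, -2), (-30, 99, -3), (-26, 111, 0), (-22, 116, 7), (-18, 116, 9), (-14, 116, 8), (-10, 116, 8), (-6, 116, 8), (-2, 116, 8), (2, 116, 9), (6, 116, 9), (10, 116, 8), (14, 115, 9), (18, 116, 8), (22, 117, 8), (26, 116, 5), (30, 112, -2), (34, 117, -2), (38, 126, 0), (42, 128, -1), (46, 127, -1)]
top 90 [(-46, 127, -1), (-42, 128, -1), (-38, 122, -1), (-34, 93, -2), (-30, 91, -4), (-26, 112, -1), (-22, 117, 5), (-18, 117, 8), (-14, 117, 8), (-10, 116, 8), (-6, 116, 9), (-2, 116, 9), (2, 116, 9), (6, 116, 8), (10, 115, 8), (14, 115, 8), (18, 115, 8), (22, 114, 7), (26, 113, 5), (30, 111, 0), (34, 115, -3), (38, 124, -2), (42, 128, -1), (46, 127, -1)]
scene 0 [(-46, 128, -1), (-42, 127, -1), (-38, 125, -1), (-34, 121, -1), (-30, 112, 0), (-26, 103, 2), (-22, 96, 6), (-18, 93, 9), (-14, 92, 10), (-10, 93, 10), (-6, 93, 10), (-2, 93, 10), (2, 93, 10), (6, 93, 10), (10, 93, 10), (14, 93, 10), (18, 92, 10), (22, 91, 8), (26, 89, 5), (30, 82, 1), (34, 69, -1), (38, 57, -2), (42, 53, -3), (46, 71, -3)]
scene 90 [(-46, 128, -1), (-42, 127, -1), (-38, 119, -1), (-34, 98, -1), (-30, 82, -2), (-26, 85, 0), (-22, 92, 6), (-18, 93, 9), (-14, 94, 10), (-10, 93, 10), (-6, 93, 10), (-2, 93, 10), (2, 93, 10), (6, 93, 10), (10, 93, 10), (14, 93, 10), (18, 92, 10), (22, 93, 8), (26, 95, 5), (30, 102, 1), (34, 114, -1), (38, 123, -1), (42, 128, -1), (46, 128, -1)]
```

Emit:
{"api": "arm_command", "payload": {"commands": [0,-48,-10,0,100,0,-48,-10,0,100,10,-46,-10,0,100,15,-42,-10,0,100,15,0,0,0,100]}}

```text
clock: 20.18
tool_pos: [0.4283, 0.3821, 0.1041]
orientation: [-97.1, 88.6, 135.0]
force: [-0.6, 0.0, 0.1]
opening: 0.0872
```

Run:
```python
from h import *
tl();to(433.5,378.9,4,52)
```

```text
tool x [-0.0175  0.0175 -0.9997]
at [428.3 382.1 104.1] th -128.0 tilt 1.42 | tool shift [100.    8.5  -0.4] turn 0.0 t 20.175 F [-0.6  0.   0.1] open 87.2 j [ 60.  17. -21.  -2. -52.  -7.]
```

Emit:
{"api": "arm_command", "payload": {"commands": [30,4,0,0,100,30,4,0,0,100,25,0,0,0,100,9,0,0,0,100]}}

```text
clock: 20.68
tool_pos: [0.435, 0.3744, 0.0076]
orientation: [-96.2, 88.6, 135.7]
force: [0.4, 0.0, 0.2]
opening: 0.0876
```

Run:
```python
from h import *
tl();to(433.5,378.9,4,52)
```

```text
tool x [-0.0173  0.0169 -0.9997]
at [435.  374.4   7.6] th -128.1 tilt 1.38 | tool shift [ 3.7 -3.9 -2.7] turn -0.1 t 20.675 F [0.4 0.  0.2] open 87.6 j [ 59.  25. -26.  -2. -40.  -6.]
```

Emit:
{"api": "arm_command", "payload": {"commands": [5,-4,-3,0,100,1,0,0,0,85]}}

```text
clock: 20.92
tool_pos: [0.4345, 0.3788, 0.002]
orientation: [-96.8, 88.6, 135.1]
force: [-0.7, -0.1, -0.5]
opening: 0.0821
```

Run:
```python
from h import *
tl();to(433.5,378.9,3,52)
```

```text
tool x [-0.0169  0.0169 -0.9997]
at [434.5 378.8   2. ] th -128.2 tilt 1.37 | tool shift [-1.  -0.9  0.5] turn -0.2 t 20.925 F [-0.7 -0.1 -0.5] open 82.1 j [ 60.  25. -25.  -2. -39.  -6.]
```

Emit:
{"api": "arm_command", "payload": {"commands": [-1,-1,0,0,76,0,0,0,0,70,0,0,0,0,65,0,0,0,0,65]}}

```text
clock: 21.42
tool_pos: [0.4341, 0.3804, 0.005]
orientation: [-103.4, 88.6, 128.4]
force: [-0.3, 0.0, -1.8]
opening: 0.0652
```

Run:
```python
from h import *
tl();to(433.5,378.9,3,52)
```

```text
tool x [-0.0154  0.0194 -0.9997]
at [434.1 380.4   5. ] th -128.2 tilt 1.42 | tool shift [2.  0.5 1.5] turn -0.2 t 21.425 F [-0.3  0.  -1.8] open 65.2 j [ 60.  25. -25.  -2. -39.  -6.]
```

Emit:
{"api": "arm_command", "payload": {"commands": [-8,0,0,0,55,-20,0,0,0,55,-30,0,0,0,55,-35,0,0,0,55]}}

```text
clock: 21.92
tool_pos: [0.4343, 0.3768, 0.0988]
orientation: [-88.7, 88.6, 143.2]
force: [0.4, -0.6, -1.0]
opening: 0.0648
```

Emit:
{"api": "arm_command", "payload": {"commands": [0,50,10,0,55,0,50,10,0,55,0,50,10,0,55,0,50,10,0,55,0,50,10,0,55]}}

```text
clock: 22.55
tool_pos: [0.6056, 0.1837, 0.1006]
orientation: [-116.3, 88.6, 116.0]
force: [0.8, 1.0, -1.1]
opening: 0.065
```

Run:
```python
from h import *
tl();to(663.8,110.8,60,52)
```

```text
tool x [-0.0109  0.0222 -0.9997]
at [605.6 183.7 100.6] th -127.7 tilt 1.42 | tool shift [38.3 91.5 22.6] turn 0.3 t 22.55 F [ 0.8  1.  -1.1] open 65.0 j [ 34.  23. -13.  -2. -54.  20.]
```

Emit:
{"api": "arm_command", "payload": {"commands": [10,45,12,0,55,10,46,11,0,55,20,0,0,0,55,20,0,0,0,55]}}

```text
clock: 23.05
tool_pos: [0.6685, 0.1049, 0.0402]
orientation: [-127.7, 88.6, 104.3]
force: [-0.6, 0.0, -1.9]
opening: 0.065
```

Run:
```python
from h import *
tl();to(663.8,110.8,12,52)
```

```text
tool x [-0.006   0.0236 -0.9997]
at [668.5 104.9  40.2] th -128.0 tilt 1.4 | tool shift [28.4 -6.8 -1.4] turn 0.0 t 23.05 F [-0.6  0.  -1.9] open 65.0 j [ 25.  30. -10.  -2. -50.  29.]
```

Emit:
{"api": "arm_command", "payload": {"commands": [12,-7,-1,0,55,10,0,0,0,55]}}

```text
clock: 23.3
tool_pos: [0.6628, 0.1104, 0.0174]
orientation: [-125.3, 88.6, 106.7]
force: [0.1, -0.8, -1.8]
opening: 0.065
```

Run:
```python
from h import *
tl();to(663.8,110.8,10,52)
```

```text
tool x [-0.007   0.0232 -0.9997]
at [662.8 110.4  17.4] th -128.0 tilt 1.39 | tool shift [ 7.4  0.7 -0.8] turn 0.0 t 23.3 F [ 0.1 -0.8 -1.8] open 65.0 j [ 25.  31. -12.  -2. -47.  28.]
```

Emit:
{"api": "arm_command", "payload": {"commands": [4,0.5,-0.8,0,55]}}

```text
clock: 23.42
tool_pos: [0.6633, 0.1112, 0.0131]
orientation: [-124.3, 88.6, 107.7]
force: [0.8, 0.6, 0.3]
opening: 0.0651
```

Emit:
{"api": "arm_command", "payload": {"commands": [2,0,0,0,55]}}

```text
clock: 23.55
tool_pos: [0.6636, 0.1117, 0.0115]
orientation: [-125.8, 88.6, 106.3]
force: [-0.2, -1.1, -1.3]
opening: 0.0651
```

Emit:
{"api": "arm_command", "payload": {"commands": [1,0,0,0,55]}}

```text
clock: 23.68
tool_pos: [0.6638, 0.112, 0.0108]
orientation: [-127.3, 88.6, 104.9]
force: [0.1, -0.1, -0.2]
opening: 0.0651
```

Run:
```python
from h import *
tl();to(663.8,110.8,10,52)
```

```text
tool x [-0.0062  0.0234 -0.9997]
at [663.8 112.   10.8] th -127.9 tilt 1.38 | tool shift [0.8 0.7 1. ] turn 0.1 t 23.675 F [ 0.1 -0.1 -0.2] open 65.1 j [ 25.  31. -12.  -2. -46.  28.]
```

Emit:
{"api": "arm_command", "payload": {"commands": [1,0.5,1.5,0,55]}}

```text
clock: 23.8
tool_pos: [0.6636, 0.1107, 0.0102]
orientation: [-129.1, 88.6, 103.0]
force: [-0.9, 0.3, -1.3]
opening: 0.0649
```

Emit:
{"api": "arm_command", "payload": {"commands": [1,0,0,0,55]}}

```text
clock: 23.92
tool_pos: [0.6636, 0.1105, 0.0096]
orientation: [-129.5, 88.6, 102.6]
force: [-0.8, -0.6, 4.1]
opening: 0.0649
```

Run:
```python
from h import *
tl();to(663.8,110.8,10,52)
```

```text
tool x [-0.0053  0.0235 -0.9997]
at [663.6 110.5   9.6] th -127.9 tilt 1.38 | tool shift [-0.4 -0.  -0.3] turn 0.1 t 23.925 F [-0.8 -0.6  4.1] open 64.9 j [ 25.  31. -12.  -2. -46.  28.]
```

Contact at 4 N, in position. Releasing.

Emit:
{"api": "arm_command", "payload": {"commands": [0.5,0,0,0,82,0,0,0,0,100,0,0,0,0,100,-15,0,0,0,100,-30,0,0,0,100]}}

```text
clock: 24.55
tool_pos: [0.663, 0.109, 0.0542]
orientation: [-122.2, 88.6, 109.9]
force: [0.9, -0.5, 0.3]
opening: 0.0878
```

Emit:
{"api": "arm_command", "payload": {"commands": [-35,0,0,0,100,-35,0,0,0,100,-20,0,50,0,100,-10,0,55,0,100,0,0,60,0,100]}}

```text
clock: 25.18
tool_pos: [0.565, -0.0238, 0.1629]
orientation: [-149.5, 88.6, 82.9]
force: [1.1, -0.9, -0.0]
opening: 0.0877
```

```bash
cat > cup.py <<'E'
from h import *
T=snapshot("top");S=snapshot("scene")
def ray(s,uv):
    f=K(s);M=s["world_to_cam"];R=M[:3,:3];c=-R.T@M[:3,3]
    d=R.T@np.array([(uv[0]-s["cx"])/f,-(uv[1]-s["cy"])/f,-1]);return c,d
E
python3 - <<'E'
from h import *
tl();to(580,-308,150,52)
s=snapshot("top");f=s["frame"];cv2.imwrite("pics/top9.png",f)
d=f[...,0].astype(np.float32)-f[...,2]
b=(222,126,268,172);m=cv2.resize(cv2.GaussianBlur(d,(3,3),0)[b[1]:b[3],b[0]:b[2]],None,fx=4,fy=4,interpolation=cv2.INTER_CUBIC)
c0=max(cv2.findContours((m>4.5).astype(np.uint8),0,1)[0],key=cv2.contourArea)
P=w(s,(c0[:,0]+.5)/4-.5+[b[0],b[1]],.019)*1000;print("mirror glass",cv2.minEnclosingCircle(P.astype(np.float32)))
A=cv2.resize(f[126:172,222:268],(368,368),interpolation=cv2.INTER_CUBIC)
B=cv2.resize(f[145:200,375:430],(368,368),interpolation=cv2.INTER_CUBIC)
cv2.imwrite("pics/m9.png",np.hstack([A,cv2.convertScaleAbs(B,alpha=1.5)]))
E
```

```text
tool x [ 0.003   0.0238 -0.9997]
at [565.  -23.8 162.9] th -127.6 tilt 1.37 | tool shift [  6.2 185.3 216.3] turn 0.4 t 25.175 F [ 1.1 -0.9 -0. ] open 87.7 j [ 17.  13. -18.  -1. -58.  37.]Traceback (most recent call last):
  File "<stdin>", line 6, in <module>
ValueError: max() iterable argument is empty
```

Run:
```python
from h import *
f=cv2.imread("pics/top9.png");s=snapshot("scene");g=s["frame"]
A=cv2.resize(f[126:172,222:268],(368,368),interpolation=cv2.INTER_CUBIC)
B=cv2.resize(f[145:191,375:421],(368,368),interpolation=cv2.INTER_CUBIC)
C=cv2.resize(g[216:262,254:300],(368,368),interpolation=cv2.INTER_CUBIC)
D=cv2.resize(g[205:251,95:141],(368,368),interpolation=cv2.INTER_CUBIC)
cv2.imwrite("pics/m9.png",np.hstack([cv2.resize(np.vstack([np.hstack([A,C]),np.hstack([cv2.convertScaleAbs(B,alpha=1.6),cv2.convertScaleAbs(D,alpha=1.6)])]),(600,600))]))
```

```text
(no output)
```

View pics/m9.png

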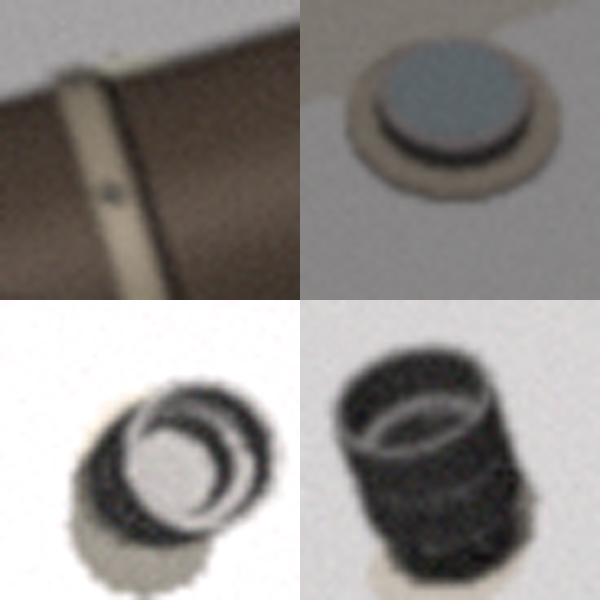

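Mirror (top right) lies on its pad. In the lower tiles the cup rim spans about u 394–417, v 157–181 in the top view and u 100–125, v 212–229 in the scene view. Computing its centre.

Run:
```python
from h import *
t=snapshot("top");s=snapshot("scene")
print("eye top",w(t,(405.5,169),.086)*1000,"eye scene",w(s,(112.8,220.5),.086)*1000)
def sup(im,b,thr,P0):
    g=cv2.resize(cv2.cvtColor(im["frame"],cv2.COLOR_BGR2GRAY)[b[1]:b[3],b[0]:b[2]],None,fx=4,fy=4,interpolation=cv2.INTER_CUBIC)
    c=max(cv2.findContours((g<thr).astype(np.uint8),0,1)[0],key=cv2.contourArea)
    return w(im,(c[:,0]+.5)/4-.5+[b[0],b[1]],.086)*1000
for nm,im,b,thr in(("top",t,(380,148,425,195),85),("scene",s,(92,205,135,252),85)):
    P=sup(im,b,thr,None)
    M=im["world_to_cam"];c=-M[:3,:3].T@M[:3,3]*1000
    e=np.array([580,-308])-c[:2];e/=np.linalg.norm(e);n=np.array([-e[1],e[0]])
    a=(P@e).max()-32;q=P@n
    print(nm,"e",e.round(2),"perp",q.min().round(1),q.max().round(1),"centre",(e*a+n*(q.min()+q.max())/2).round(1))
# mirror glass in scene
f=s["frame"].astype(np.float32);d=cv2.GaussianBlur(f[...,0]-f[...,2],(3,3),0);b=(256,214,298,248)
m=cv2.resize(d[b[1]:b[3],b[0]:b[2]],None,fx=4,fy=4,interpolation=cv2.INTER_CUBIC)
c0=max(cv2.findContours((m>4.5).astype(np.uint8),0,1)[0],key=cv2.contourArea)
P=w(s,(c0[:,0]+.5)/4-.5+[b[0],b[1]],.019)*1000;print("mirror glass",cv2.minEnclosingCircle(P.astype(np.float32)))
```

```text
eye top [[ 585.29012296 -319.50782527]] eye scene [[ 592.7050628  -317.57034585]]
top e [ 0.43 -0.9 ] perp 362.3 423.4 centre [ 567.3 -280.3]
scene e [-0.98 -0.21] perp 406.2 468.9 centre [ 591.  -319.6]
mirror glass ((663.7841186523438, 110.63966369628906), 26.1409969329834)
```

The mirror sits at (663.8, 110.6) against its pad at (664.1, 110.5). The cup rim is at about (589, -319.5). I'll go above it with the jaws mostly along x, so the small tilt does not load the grip.

Emit:
{"api": "arm_command", "payload": {"commands": [0,39,43,0,100,0,39,43,0,100,0,39,43,0,100,0,39,43,0,100,0,39,43,0,100]}}

```text
clock: 26.0
tool_pos: [0.5969, -0.3142, 0.159]
orientation: [-162.6, 88.6, 70.5]
force: [1.8, -0.1, 0.4]
opening: 0.0876
```

Emit:
{"api": "arm_command", "payload": {"commands": [0,0,0,10,100,0,0,0,10,100,0,0,0,10,100,0,0,0,7,100]}}

```text
clock: 26.5
tool_pos: [0.6006, -0.3181, 0.1576]
orientation: [-121.8, 88.7, 73.0]
force: [-0.1, -0.2, 0.6]
opening: 0.0877
```

Run:
```python
from h import *
tl();to(589,-319.5,61,15)
```

```text
tool x [ 0.0068  0.0222 -0.9997]
at [ 600.6 -318.1  157.6] th -165.2 tilt 1.33 | tool shift [96.4  0.3 12.8] turn -0.2 t 26.5 F [-0.1 -0.2  0.6] open 87.7 j [-12.  24.  -3.  -1. -63.  28.]
```

Emit:
{"api": "arm_command", "payload": {"commands": [20,0,12,0,100,25,0,0,0,100,15,0,0,0,100]}}

```text
clock: 26.88
tool_pos: [0.594, -0.3189, 0.0979]
orientation: [-132.3, 88.7, 62.6]
force: [0.2, -0.1, -0.8]
opening: 0.0875
```

Run:
```python
from h import *
tl();to(589,-319.5,61,15)
s=snapshot("scene");f=s["frame"];A=cv2.resize(f[185:255,80:160],(640,560),interpolation=cv2.INTER_CUBIC)
cv2.imwrite("pics/c10.png",cv2.convertScaleAbs(A,alpha=1.5))
```

```text
tool x [ 0.0106  0.0205 -0.9997]
at [ 594.  -318.9   97.9] th -165.1 tilt 1.32 | tool shift [36.8 -0.1  5.5] turn -0.1 t 26.875 F [ 0.2 -0.1 -0.8] open 87.5 j [-12.  26.  -8.  -2. -56.  28.]
```

View pics/c10.png

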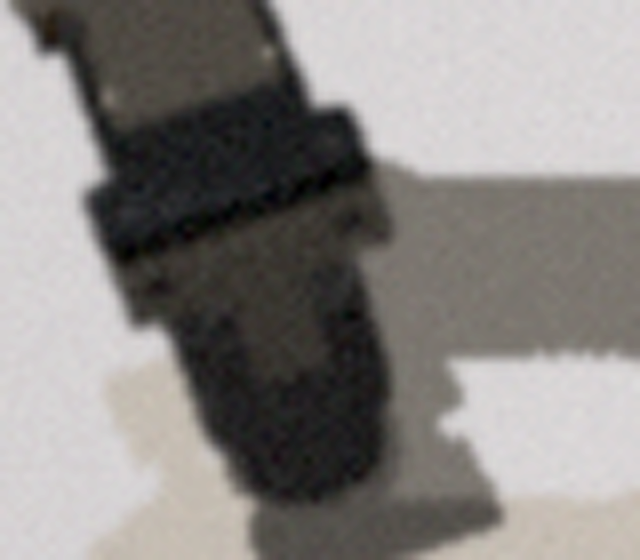

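The crop shows the near finger in front of the cup, with the hand in line with it. I'll correct by 5 mm and descend, watching the force.

Emit:
{"api": "arm_command", "payload": {"commands": [10,0,5,0,100,14,0,0,0,100,8,0,0,0,100]}}

```text
clock: 27.3
tool_pos: [0.5899, -0.3192, 0.0633]
orientation: [-131.3, 88.7, 63.6]
force: [-0.5, -0.8, 0.2]
opening: 0.0878
```

Run:
```python
from h import *
tl();to(589,-319.5,61,15)
s=snapshot("top");f=s["frame"];A=cv2.resize(f[140:200,370:440],(700,600),interpolation=cv2.INTER_CUBIC)
cv2.imwrite("pics/c11.png",cv2.convertScaleAbs(A,alpha=1.5))
```

```text
tool x [ 0.0102  0.0206 -0.9997]
at [ 589.9 -319.2   63.3] th -165.1 tilt 1.32 | tool shift [2.3 0.1 1. ] turn -0.1 t 27.3 F [-0.5 -0.8  0.2] open 87.8 j [-13.  28. -10.  -2. -52.  28.]
```

View pics/c11.png

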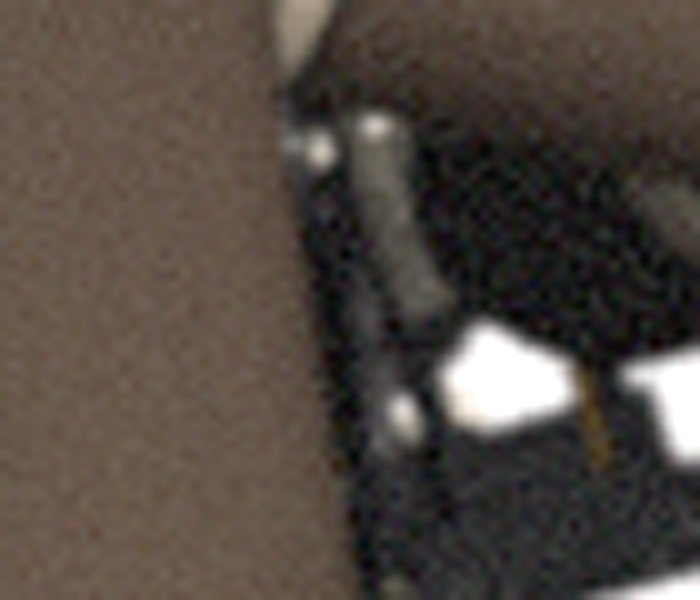

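The arm fully hides the cup here. I'll close slowly and watch the force.

Emit:
{"api": "arm_command", "payload": {"commands": [1,0,1,0,84]}}

```text
clock: 27.48
tool_pos: [0.5886, -0.3193, 0.0613]
orientation: [-128.4, 88.7, 66.5]
force: [0.4, -0.2, -0.3]
opening: 0.0818
```

Emit:
{"api": "arm_command", "payload": {"commands": [0.5,0,0,0,80]}}

```text
clock: 27.6
tool_pos: [0.5887, -0.3194, 0.061]
orientation: [-129.2, 88.7, 65.7]
force: [0.3, -0.1, 0.4]
opening: 0.0734
```

Emit:
{"api": "arm_command", "payload": {"commands": [0,0,0,0,77]}}

```text
clock: 27.72
tool_pos: [0.5889, -0.3195, 0.0614]
orientation: [-130.9, 88.7, 64.0]
force: [0.6, 0.2, -0.1]
opening: 0.0687
```

Emit:
{"api": "arm_command", "payload": {"commands": [0,0,0,0,75]}}

```text
clock: 27.85
tool_pos: [0.5888, -0.3196, 0.0617]
orientation: [-130.6, 88.7, 64.3]
force: [-0.8, 0.2, 0.1]
opening: 0.0664
```

The opening is 66.4 mm with no contact force, so the cup is centred to within about a millimetre. Gripping, then lifting straight up.

Emit:
{"api": "arm_command", "payload": {"commands": [0,0,0,0,70,0,0,0,0,60,0,0,0,0,55]}}

```text
clock: 28.22
tool_pos: [0.5886, -0.3196, 0.0617]
orientation: [-130.6, 88.7, 64.3]
force: [0.2, 0.1, -0.3]
opening: 0.0639
```

Run:
```python
from h import *
o=get_obs()["tool_pos"]*1000
tl();to(o[0],o[1],o[2]+40,15)
```

```text
tool x [ 0.0099  0.0207 -0.9997]
at [ 588.6 -319.6   61.7] th -165.1 tilt 1.31 | tool shift [-40.   -0.7  -0.6] turn -0.1 t 28.225 F [ 0.2  0.1 -0.3] open 63.9 j [-13.  28. -10.  -2. -52.  29.]
```

Emit:
{"api": "arm_command", "payload": {"commands": [-5,0,0,0,55,-8,0,0,0,55]}}

```text
clock: 28.48
tool_pos: [0.588, -0.3196, 0.0744]
orientation: [-126.4, 88.7, 68.5]
force: [-0.4, 0.3, -2.2]
opening: 0.0646
```

Emit:
{"api": "arm_command", "payload": {"commands": [-10,0,0,0,55,-12,0,0,0,55]}}

```text
clock: 28.72
tool_pos: [0.5878, -0.32, 0.0979]
orientation: [-126.2, 88.7, 68.7]
force: [-0.9, -0.5, -2.3]
opening: 0.0646
```

Emit:
{"api": "arm_command", "payload": {"commands": [-15,0,0,0,55,-20,0,0,0,55,-25,0,0,0,55,-25,0,0,0,55]}}

```text
clock: 29.22
tool_pos: [0.5868, -0.3218, 0.1884]
orientation: [-127.4, 88.7, 67.5]
force: [0.3, -0.6, -1.1]
opening: 0.0646
```

Run:
```python
from h import *
tl();to(462.7,131,120,15)
s=snapshot("scene");f=s["frame"];A=cv2.resize(f[170:260,70:160],(540,540),interpolation=cv2.INTER_CUBIC)
cv2.imwrite("pics/c12.png",cv2.convertScaleAbs(A,alpha=1.5))
```

```text
tool x [ 0.0088  0.0212 -0.9997]
at [ 586.8 -321.8  188.4] th -165.1 tilt 1.32 | tool shift [  76.9 -468.2    4.4] turn -0.1 t 29.225 F [ 0.3 -0.6 -1.1] open 64.6 j [-13.  21.  -2.  -1. -66.  28.]
```

View pics/c12.png

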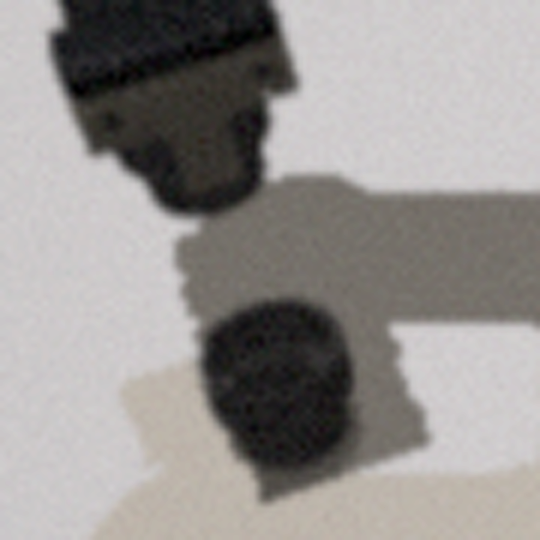

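The picture shows the lower cup standing alone at (283,380) and the upper cup held behind the near finger at (200,170). I carry it to its pad.

Emit:
{"api": "arm_command", "payload": {"commands": [0,-52,0.5,0,55,0,-52,0.5,0,55,0,-52,0.5,0,55,5,-52,0.5,0,55,5,-52,0.5,0,55]}}

```text
clock: 29.9
tool_pos: [0.5195, -0.0689, 0.191]
orientation: [-156.0, 88.4, 38.6]
force: [0.8, -0.1, -2.8]
opening: 0.0638
```

Emit:
{"api": "arm_command", "payload": {"commands": [10,-52,0.5,0,55,10,-52,0.5,0,55,10,-52,0.5,0,55,15,-30,0,0,55]}}

```text
clock: 30.4
tool_pos: [0.4713, 0.1188, 0.1524]
orientation: [-159.2, 87.8, 35.5]
force: [1.0, 0.7, -1.3]
opening: 0.0641
```

Run:
```python
from h import *
tl();to(462.8,131,50,15)
```

```text
tool x [ 0.0311  0.0222 -0.9993]
at [471.3 118.8 152.4] th -165.3 tilt 2.19 | tool shift [102.3 -12.5   8.8] turn -0.3 t 30.4 F [ 1.   0.7 -1.3] open 64.1 j [ 37.   5. -30.   0. -52. -23.]
```

Emit:
{"api": "arm_command", "payload": {"commands": [-55,0,0,0,55,-55,0,0,0,55]}}

```text
clock: 30.65
tool_pos: [0.4645, 0.1174, 0.2611]
orientation: [-157.7, 88.3, 37.3]
force: [1.6, -0.3, -1.7]
opening: 0.0643
```

Emit:
{"api": "arm_command", "payload": {"commands": [25,-6,5,0,55,25,-6,4,0,55,25,0,0,0,55,25,0,0,0,55]}}

```text
clock: 31.15
tool_pos: [0.4595, 0.1322, 0.1698]
orientation: [-159.0, 87.1, 36.0]
force: [-0.1, 1.0, -2.1]
opening: 0.0643
```

Run:
```python
from h import *
tl();to(462.8,131,50,15)
```

```text
tool x [ 0.0402  0.0293 -0.9988]
at [459.5 132.2 169.8] th -165.0 tilt 2.85 | tool shift [119.7   4.1   2.7] turn 0.0 t 31.15 F [-0.1  1.  -2.1] open 64.3 j [ 40.   3. -30.   0. -54. -25.]
```

Emit:
{"api": "arm_command", "payload": {"commands": [0,0,-55,0,55]}}

```text
clock: 31.28
tool_pos: [0.5084, 0.1444, 0.1706]
orientation: [-157.2, 87.4, 37.8]
force: [1.7, 1.3, -0.1]
opening: 0.0642
```

Emit:
{"api": "arm_command", "payload": {"commands": [0,0,55,0,55]}}

```text
clock: 31.4
tool_pos: [0.4615, 0.1336, 0.164]
orientation: [-160.4, 87.9, 34.7]
force: [-4.5, -0.4, -1.1]
opening: 0.0644
```

Emit:
{"api": "arm_command", "payload": {"commands": [0,0,-55,0,55]}}

```text
clock: 31.52
tool_pos: [0.4984, 0.138, 0.1613]
orientation: [-151.9, 88.9, 43.1]
force: [1.7, 3.6, 1.9]
opening: 0.0641
```

Emit:
{"api": "arm_command", "payload": {"commands": [0,0,55,0,55]}}

```text
clock: 31.65
tool_pos: [0.4613, 0.1305, 0.1548]
orientation: [-162.3, 89.6, 32.7]
force: [-4.0, -0.2, 0.1]
opening: 0.0639
```

Run:
```python
from h import *
tl();to(462.8,131,50,15)
```

```text
tool x [ 0.0055  0.0035 -1.    ]
at [461.3 130.5 154.8] th -165.0 tilt 0.38 | tool shift [ 1.048e+02  1.000e-01 -9.000e-01] turn 0.0 t 31.65 F [-4.  -0.2  0.1] open 63.9 j [ 39.   5. -29.   0. -55. -24.]
```

The tilt is good, so down slowly.

Emit:
{"api": "arm_command", "payload": {"commands": [25,0,-1,0,55,25,0,0,0,55,22,0,0,0,55,18,0,0,0,55,8,0,0,0,55]}}

```text
clock: 32.28
tool_pos: [0.4622, 0.1312, 0.0565]
orientation: [-161.0, 89.5, 34.1]
force: [-0.5, -0.5, -2.2]
opening: 0.0641
```

Run:
```python
from h import *
tl();to(462.8,131,37,15)
```

```text
tool x [ 0.0073  0.0049 -1.    ]
at [462.2 131.2  56.5] th -165.0 tilt 0.5 | tool shift [19.5  0.4 -0.3] turn 0.0 t 32.275 F [-0.5 -0.5 -2.2] open 64.1 j [ 39.  13. -36.   0. -40. -24.]
```

Emit:
{"api": "arm_command", "payload": {"commands": [10,0.4,-0.3,0,55,5,0,0,0,55]}}

```text
clock: 32.52
tool_pos: [0.4636, 0.1315, 0.0418]
orientation: [-161.2, 89.4, 33.9]
force: [-0.3, 1.3, -2.1]
opening: 0.0644
```

Emit:
{"api": "arm_command", "payload": {"commands": [2,0,0,0,55]}}

```text
clock: 32.65
tool_pos: [0.4638, 0.1316, 0.0399]
orientation: [-161.3, 89.4, 33.8]
force: [-0.3, -0.8, -2.4]
opening: 0.0642
```

Run:
```python
from h import *
tl();to(462.8,131.3,36.7,15)
```

```text
tool x [ 0.0093  0.0062 -0.9999]
at [463.8 131.6  39.9] th -164.9 tilt 0.64 | tool shift [3.2 0.  1.1] turn 0.1 t 32.65 F [-0.3 -0.8 -2.4] open 64.2 j [ 39.  14. -37.   0. -38. -24.]
```

Emit:
{"api": "arm_command", "payload": {"commands": [1.5,0,1.2,0,55]}}

```text
clock: 32.78
tool_pos: [0.4629, 0.1314, 0.0386]
orientation: [-161.5, 89.3, 33.6]
force: [0.1, -0.3, -1.6]
opening: 0.0644
```

Emit:
{"api": "arm_command", "payload": {"commands": [1,0,0,0,55]}}

```text
clock: 32.9
tool_pos: [0.4629, 0.1315, 0.0378]
orientation: [-161.3, 89.3, 33.8]
force: [-0.4, 0.2, -0.8]
opening: 0.0642
```

Emit:
{"api": "arm_command", "payload": {"commands": [1,0,0,0,55]}}

```text
clock: 33.02
tool_pos: [0.4631, 0.1316, 0.0369]
orientation: [-161.2, 89.3, 33.9]
force: [-0.2, 0.3, -2.8]
opening: 0.0644
```

Run:
```python
from h import *
tl();to(462.8,131.3,36.7,15)
```

```text
tool x [ 0.0105  0.007  -0.9999]
at [463.1 131.6  36.9] th -164.9 tilt 0.72 | tool shift [0.2 0.2 0.3] turn 0.1 t 33.025 F [-0.2  0.3 -2.8] open 64.4 j [ 39.  15. -38.   0. -37. -24.]
```

Emit:
{"api": "arm_command", "payload": {"commands": [1,0,0.3,0,55]}}

```text
clock: 33.15
tool_pos: [0.4631, 0.1313, 0.0366]
orientation: [-164.1, 89.3, 31.0]
force: [-2.8, -5.1, 13.4]
opening: 0.0642
```

Emit:
{"api": "arm_command", "payload": {"commands": [0.8,0,0,0,55]}}

```text
clock: 33.28
tool_pos: [0.4632, 0.1311, 0.0365]
orientation: [-165.9, 89.3, 29.3]
force: [-4.3, -2.0, 11.8]
opening: 0.0641
```

Touchdown. Releasing and withdrawing straight up.

Emit:
{"api": "arm_command", "payload": {"commands": [0,0,0,0,80,0,0,0,0,100,0,0,0,0,100,-12,0,0,0,100,-25,0,0,0,100]}}

```text
clock: 33.9
tool_pos: [0.4624, 0.1306, 0.0742]
orientation: [-168.2, 89.4, 27.0]
force: [0.9, 1.1, -0.1]
opening: 0.0874
```

Emit:
{"api": "arm_command", "payload": {"commands": [-40,0,0,0,100,-50,0,0,0,100,-40,-30,0,0,100,0,-60,0,0,100,0,-60,0,0,100]}}

```text
clock: 34.52
tool_pos: [0.4225, 0.2759, 0.2161]
orientation: [-159.9, 88.9, 34.9]
force: [1.0, -0.3, -0.6]
opening: 0.0875
```

Emit:
{"api": "arm_command", "payload": {"commands": [0,-60,0,0,100,0,-60,0,0,100,0,-60,0,0,100,0,-60,0,0,100,0,0,0,0,100]}}

```text
clock: 35.15
tool_pos: [0.3565, 0.5184, 0.2235]
orientation: [-155.1, 88.6, 39.9]
force: [-0.9, 0.6, 0.1]
opening: 0.0879
```

Run:
```python
from h import *
tl();to(450,400,150,15)
s=snapshot("top");f=s["frame"];cv2.imwrite("pics/top13.png",cv2.convertScaleAbs(cv2.resize(f[110:260,120:440],(800,375),interpolation=cv2.INTER_CUBIC),alpha=1.2))
S=snapshot("scene");cv2.imwrite("pics/scene13.png",S["frame"])
for n,im,b,z,T in(("cup top",f,0,0,0),):pass
for t in(60,80):
    for r in blobs(s,(215,195,262,245),.033,t):print("cup top mid",t,*r)
    for r in blobs(S,(248,160,286,202),.033,t):print("cup scene mid",t,*r)
    for r in blobs(s,(378,148,425,200),.028,t):print("lower top mid",t,*r)
    for r in blobs(S,(92,205,136,255),.028,t):print("lower scene mid",t,*r)
a=cv2.resize(S["frame"][155:205,242:292],(400,400),interpolation=cv2.INTER_CUBIC)
b=cv2.resize(f[195:245,212:262],(400,400),interpolation=cv2.INTER_CUBIC)
cv2.imwrite("pics/cupz.png",cv2.convertScaleAbs(np.hstack([a,b]),alpha=1.4))
```

```text
tool x [ 0.0186  0.0155 -0.9997]
at [356.5 518.4 223.5] th -165.0 tilt 1.39 | tool shift [ 73.3 139.3 -58. ] turn 0.0 t 35.15 F [-0.9  0.6  0.1] open 87.9 j [ 74.  16.  -7.   1. -66. -59.]
cup top mid 60 [233.9 213. ] [482.6 138.2] [43.6 16.2] 101.9
cup scene mid 60 [266.4 179.3] [461.3 131. ] [118.   60.2] 165.0
lower top mid 60 [393.  176.5] [ 573.7 -302.3] [56.7 26. ] 34.9
lower top mid 60 [405.1 168.5] [ 595.9 -335.6] [55.1 39.4] 34.6
lower scene mid 60 [115.5 229.9] [ 571.1 -323.9] [53.4 22.8] 102.1
lower scene mid 60 [116.6 234.1] [ 585.3 -321.1] [109.3  61.4] 12.2
cup top mid 80 [239.8 229.7] [436.1 122.9] [60.3 27.9] 107.1
cup top mid 80 [234.6 215.9] [474.  134.4] [50.2 37.8] 129.0
cup scene mid 80 [266.5 180.6] [466.  129.7] [132.9  63.4] 165.1
lower top mid 80 [400.2 173.3] [ 584.3 -318.2] [84.1 63.4] 134.7
lower scene mid 80 [116.6 234.1] [ 585.2 -321.3] [113.2  63.8] 12.1
```

View pics/top13.png

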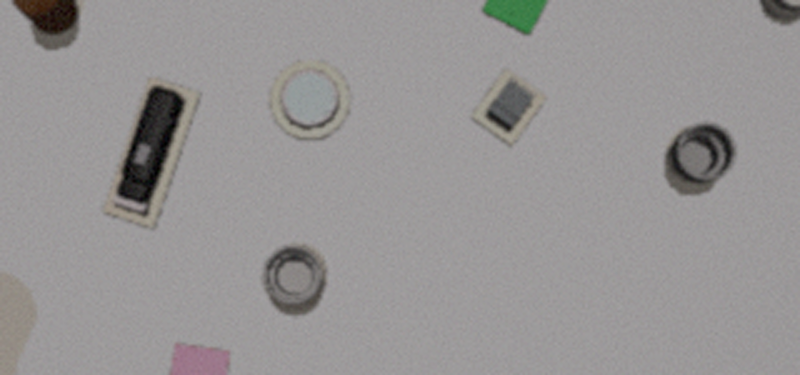

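View pics/cupz.png

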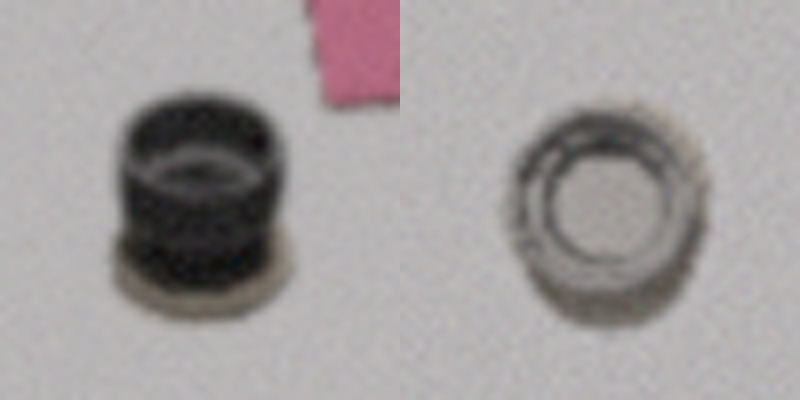

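All four items look right: trimmer, mirror, comb and cup sit on their pads, and the lower cup stands at about (585, -320) mm. The arm is clear, so I hand in.

```bash
python3 -c "
from plant import *
print(close_job())"
```

```text
the job is handed in; nothing more can be done
None
```

The trimmer, guard comb, mirror and upper cup are each on their own outlined stone pad, set down in that order and released. The job was handed in at about 35 s on the robot clock. Each item touched down at about 4 to 13 N.

| Item | Last check (mm) | Pad or expected (mm) |
|---|---|---|
| Trimmer | about (607.6, 290.5), 161.1° | (607.4, 291.2), 160.8° |
| Mirror | (663.8, 110.6) | (664.1, 110.5) |
| Upper cup | about (461–466, 130–131) in the scene view | (462.7, 131) |
| Lower cup | about (585, -320), standing | the stack was gripped at (588.6, -319.6) |

- **Comb:** the two cameras disagreed. The top view put it about 3 mm off along its length one way and the scene view about 3 mm the other way. The gap at its end in the top view looked centred to about 1 mm, so I left it.
- **Cup outlines:** shadows smeared the cup contours in both views. The x values for both cups are therefore good only to about 3 mm, and the top-view outline of the placed cup was too broken to use. The few millimetres between the lower cup and the grip position are within that error.
- **Tool tilt:** the tool leaned up to about 3.6° during the moves and was 0.7 to 1.4° off vertical at the set-downs. The last pictures show everything flat or upright.

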